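Clamp the jar opener's board to the crate bench

ROBOT

A 6-joint arm with a two-finger parallel gripper is mounted at the origin on the work surface. World frame = base frame: x ahead of the robot, y to its left, z up, the work surface at z = 0. Lengths are in m, angles in rad, forces in N, time in s.
With the tool pointing down it reaches from about 0.325 to 0.9 m from the base axis. Payload 6.1 kg.
Tool frame: the origin (TCP) lies between the finger pads; the fingertips stand tip_reach ahead of it and the grasp point (between the pads) is the TCP (tip_reach is the distance from the TCP to the fingertips, in m); z points along the fingers, y is the line along which they close (so a half turn about z gives the same grasp; the last joint's range is limited). The gripper opens to 87 mm and grips with 3 to 60 N. Pads are 19 mm wide; open, the fingers measure 117 mm over their backs; the gripper's body (75 mm by 190 mm) begins 51 mm behind the grasp point.
Start: joints at [1.015, 0.22, 1.526, -0, 1.395, -0.126], TCP at [0.26, 0.568, 0.205] pointing down, gripper open.
Joint ranges: [-2.98, 2.98], [-0.91, 2.08], [0.09, 2.57], [-1.24, 4.39], [0.2, 2.65], [-2.68, 2.68]. Speed limits (rad/s): [2.57, 2.57, 3.01, 3.14, 3.14, 3.14].

INTERFACE

Orientations are given as a unit quaternion [x, y, z, w].
In Python, from workcell import * gives the robot as it stands.
- The arm moves only by the tool jog_arm, never from a script. Its argument "motion" is a list of rows, each a list of 5 numbers: the gripper command: -1 is shut, 1 is fully open, values between are in proportion, then the shift along the tool's x, y, z in units of 40 cm (1.0 is 40 cm), then the turn about the tool's z in units of 90 degrees (1.0 is 90 degrees). In form: [[fingers, x, y, z, spin], ...]. A call has exactly 8 rows; each row is the pose to reach, as a shift and turn from the pose commanded when the call began, along the tool's axes at that moment; what a row does not reach only later rows make up. A row lasts 1/12 s, in which the tool goes at most 41.7 mm and 7.16 degrees, less where a joint would pass 70% of its speed; a pose out of reach is approached as far as the arm can. A call with a number of a shift or a turn outside -1 to 1 is refused whole. A call with a gripper value outside its range is refused whole. The fingers move at their own pace and stop on an object; "newtons" is the grip in N (left out, the last holds). Time passes only in rows, so rows that repeat a pose let the fingers close, or fill a call up. It gives the time, the measured TCP pose, the force, the opening and the grip force at its end, in the units of the state.
- observe(): the state, without advancing time (a new reading comes with each control period).
- capture(name): name is "scene" or "top" or "wrist"; returns a dict with "img" (480x640x3 uint8, red, green, blue), "K" (3x3 intrinsics, pixels), "extrinsics" (4x4, takes a point from camera to world coordinates); the wrist camera has in their place "tool_from_camera" (4x4, takes a point from camera to tool coordinates, whose origin is the TCP and whose axes are the flange's). Camera axes: x right, y down, z forward; pixel columns grow to the right and rows downward; lengths in m; the calibration is good to about 2 mm. A picture is of the moment at which its call begins: read the wrist's pose just before it. There is no depth.
- close_job(): hands the job in; it is judged then, once.
The state is a dict: "t": time; "joint_positions": joint angles; "joint_velocities": joint speeds; "effort": joint torques, N m; "ee_pos": TCP position; "tcp_rot": TCP orientation; "wrist_force": force on the tool from outside, world axes, zero at the start; "ft_torque": the same for the moment, N m; "gripper_width": finger opening in m; "grasp_force": force on a finger pad.
Only numpy, scipy, OpenCV 4.12 (cv2) and the standard library are available. Lean on these libraries where they do the work, as an engineer would, in place of code of your own. Each camera call takes 0.05 s, during which the arm holds its last target. There are 200 camera calls.

TASK

Slide the jar opener's board home into the corner of the two stop battens on the crate, then slide the F-clamp's arm down its bar until the foot bears on the board and the arm cocks and binds, and screw the handle clockwise until the board is held fast with about 20 newtons of clamping force. Slide the arm gently and do not overtighten, the board is soft pine; leave the jars, the crock and the lid lifter alone, and let go at the end.

Things in the scene. Friction and masses are not known exactly. Their poses are not given: they have to be found in the camera images.
- bench: Upturned wooden preserve crate used as a low bench, fixed. Origin: centre of its underside, z up. Deck 280 (x) by 340 (y) mm, top face at z = 90. An F-clamp stands at its +y edge, fixed jaw screwed under the deck; the sliding arm reaches from the upright bar towards the bench's -y, over the deck.
- corner (a point): Inner corner of the two stop battens at deck height, at x = 50, y = 130 mm on the bench, axes as the bench's. Battens 20 wide, 20 high, fixed: the rear one runs 250 mm from the corner to -y, its stop face looking to -x; the end one runs 110 mm from the corner to -x, its stop face looking to -y.
- opener: Jar opener on a pine board, loose on the deck, about 0.75 kg, slides under 3 to 6 N. Board 110 (x) by 220 (y) by 20 mm; origin: centre of its underside. A steel plate with a toothed V takes its -y part (37 mm high); the 80 mm at the +y end are bare for the clamp's foot. Home: +x side and +y end against the battens, origin at x = -5, y = 20, z = 90 mm on the bench, parallel to it.
- bar_top (a point): Top end of the clamp's upright steel bar, on its axis, at x = 0, y = 184, z = 220 mm on the bench. Bar 8 (x) by 20 (y) mm, without a stop on top.
- head (a point): Centre of the top of the arm's head, a steel block round the bar, 26 (x) by 58 (y) by 40 (z) mm: 18 mm of its top are free on either side of the bar in y; press the arm down there, best on both sides at once. 4 to 8 N slide it; pressed at the handle it jams; it stays where left. With the foot bound on the board this point is near z = 170 mm; 50 mm of bar then stand above it.
- clamp_arm (a joint): How far the arm has slid down its bar from the upper end of its run, m.
- cock (a joint): Rock of the arm in its slot, rad: -0.05 hanging drooped (foot low), 0 level, above +0.04 tilted up, bound. From first touch the head must go 7 to 8 mm further: 5 N while it levels, 8 to 12 N as it tilts; at 14 to 20 N it has bound. Let go, it holds with 4 to 9 N on the foot; over 25 N is ramming. Screwed tight the tilt tells the force: +0.054 at 8 N, +0.062 at 14 N, +0.070 at 19 N.
- spindle: Screw spindle, foot and handle, one piece turning in the arm's end, 85 mm from the bar. Origin on its axis, z up along it. Foot: steel button 24 mm across, underside 24 mm below the origin. Handle: wooden barrel, 30 mm in diameter, 56 to 131 mm above the origin.
- handle (a point): Centre of the handle's top end; the 30 mm barrel reaches 75 mm down from here, free all round. It leans as the arm tilts: bound, its top is 0.04 to 0.07 rad towards the bar. Grip it along that lean (aim at about 0.065) and turn about its axis; held upright or pushed away from the bar it un-cocks the arm, which slips back up instead of tightening: the tilt then stays low.
- screw (a joint): Turn of the handle, rad, 0 at the start, growing clockwise from above (tightening); feeds the foot down 6 mm a turn. It turns with well under 0.5 N m and holds where it is left. Once the arm has bound, each further radian adds 5 to 6 N of clamping force, so 2 to 3 rad bring it from bound to 20 N.
- jar_a: Empty glass jar, 84 mm across, 115 tall, loose, to be left alone. Origin: centre of its underside.
- jar_b: Another such glass jar, to be left alone.
- crock: White ceramic crock, 108 mm across, 95 tall, loose, to be left alone. Origin: centre of its underside.
- lid_lifter: Steel lid lifter with a wooden handle, about 180 long and 22 wide, lying along its x, to be left alone. Origin: middle of the wooden handle, on the sheet.
Not all that is in view belongs to the job. Of the things like the opener, leave any that is orange; of the rest the smaller one is meant.

How it is judged:
On the way, in this order (a step that is already met when the one before it is completed fails the run):
1. the board is home in the corner of the battens with the clamp's foot still clear of it (x of opener in the frame of bench between -0.01 and 0 m and y of opener in the frame of bench between 0.015 and 0.025 m and angle between the x axis of opener and the x axis of bench, either way round below 0.04 rad and angle between opener's own z axis and vertical below 0.03 rad and contact force between spindle and opener below 0.1 N), for 0.2 s.
2. the arm has been slid down, the foot bears on the board and the arm has tilted up and bound on its bar (contact force between spindle and opener above 2.5 N and value of joint cock above 0.036 rad), for 0.2 s.
3. the handle has been screwed tight (contact force between spindle and opener above 12 N and value of joint screw above 0.5 rad), for 0.2 s.
At the end, for the whole second after the job is handed in: The board lies flat at rest in the corner of the battens (within 5 mm of home each way, 0.04 rad of parallel); the arm is tilted up and bound on its bar (cock above 0.036), the screw turned clockwise by over 0.5 rad, and the clamp alone presses the board with 12 to 32 N (all of step 3 and x of opener in the frame of bench between -0.01 and 0 m and y of opener in the frame of bench between 0.015 and 0.025 m and angle between the x axis of opener and the x axis of bench, either way round below 0.04 rad and angle between opener's own z axis and vertical below 0.03 rad and contact force between spindle and opener below 32 N and value of joint cock above 0.036 rad and linear speed of opener below 0.01 m/s); the robot touches nothing.
It fails at once if the clamp is overtightened: its foot presses the soft board with more than 40 N (contact force between spindle and opener above 40 N).
It fails at once if the arm is rammed down: its foot presses the board with more than 30 N before the handle has been turned (contact force between spindle and opener above 30 N and value of joint screw below 0.2 rad).
It fails at once if a jar, the crock or the lid lifter is pushed more than 20 mm or tipped (distance of any of jar_a, jar_b, crock, lid_lifter from where it was at the start of the episode above 0.02 m or angle between any of jar_a, jar_b, crock, lid_lifter's own z axis and vertical above 0.3 rad).
It also fails if it takes over 72 s, if anything falls off the work surface, if the arm or the gripper's body presses on something with over 40 N, if the wrist force passes 120 N, or if a joint passes its speed limit or range.

## Working session

There is one attempt and no reset: what is moved stays moved. The work goes in short steps, Python scripts to look and compute and a tool call to move; the robot and the scene stay as the last step left them, time stands still between calls to the robot, and variables do not carry over. Pictures are saved under pics/ and viewed, at most 10 in all, crops included, and the job is handed in when it is done.

Besides the shell and the picture viewer there is one more tool, called as name(argument=value, ...), one argument or row to a line, values as JSON. jog_arm: Moves the arm, as the interface text tells. Its arguments: {"type":"object","properties":{"motion":{"type":"array"},"newtons":{"type":"number"}},"required":["motion"]}

```bash
mkdir -p pics; ls; python3 - <<'E'
from workcell import *
import cv2,numpy as np
s=observe(); print(s)
for n in ("scene","top","wrist"):
    c=capture(n); cv2.imwrite(f"pics/{n}0.png",c["img"][:,:,::-1]); np.savez(f"pics/{n}0.npz",**{k:np.array(v) for k,v in c.items()})
    print(n,c["K"],c.get("extrinsics",c.get("tool_from_camera")))
E
```

```text
pics
{'t': 0.0, 'joint_positions': array([ 1.01489294e+00,  2.21215077e-01,  1.52762471e+00,  1.05557565e-05,
        1.39471521e+00, -1.26108165e-01]), 'joint_velocities': array([-3.39386839e-05,  2.30883751e-03,  8.99813884e-04, -8.95440159e-04,
        4.92411639e-04, -9.62472451e-04]), 'effort': array([-6.86682288e-04, -4.94634819e+01, -3.87365055e+01,  6.97913999e-02,
        5.71888627e-02, -1.71615716e-04]), 'ee_pos': array([0.26007852, 0.56758485, 0.20403695]), 'tcp_rot': array([ 2.13248200e-01,  9.76997565e-01, -9.22939021e-04, -3.33035157e-04]), 'wrist_force': array([ 0.71923889,  0.11276571, -0.50227353]), 'ft_torque': array([-0.00694679, -0.00248645,  0.02214362]), 'grasp_force': 0.0, 'gripper_width': 0.08699996655963843}
scene [[496.4860029    0.         323.73831792]
 [  0.         496.4860029  246.90566603]
 [  0.           0.           1.        ]] [[-0.35216352  0.7959992  -0.49230694  1.12210005]
 [ 0.93591762  0.30301482 -0.17955565  0.29906076]
 [ 0.00625014 -0.52399169 -0.85170044  1.32635552]
 [ 0.          0.          0.          1.        ]]
top [[510.05263366   0.         317.25426557]
 [  0.         510.05263366 239.66061166]
 [  0.           0.           1.        ]] [[-0.00581305 -0.99590476  0.09022147  0.34503072]
 [-0.99995478  0.00511015 -0.00801988  0.06942629]
 [ 0.00752599 -0.09026401 -0.99588944  1.36175151]
 [ 0.          0.          0.          1.        ]]
wrist [[396.30720765   0.         322.88679555]
 [  0.         396.30720765 240.85505568]
 [  0.           0.           1.        ]] [[-1.53835140e-03 -9.70649510e-01 -2.40493580e-01  6.63471839e-02]
 [ 9.99998814e-01 -1.51037358e-03 -3.00657491e-04 -1.49135602e-04]
 [-7.14021021e-05 -2.40493757e-01  9.70650683e-01 -1.80074172e-01]
 [ 0.00000000e+00  0.00000000e+00  0.00000000e+00  1.00000000e+00]]
```

View pics/scene0.png

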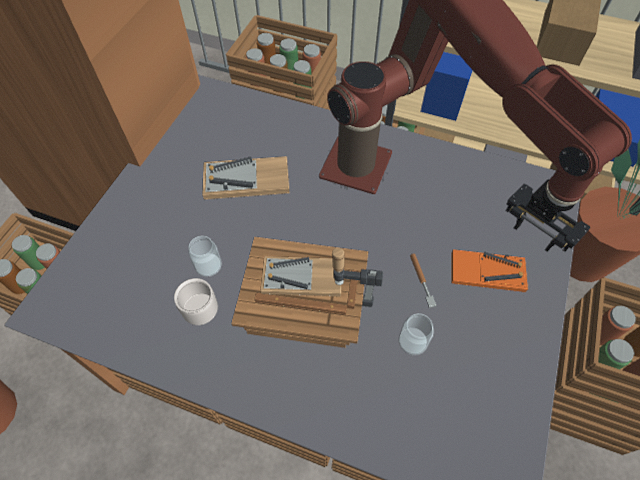

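View pics/top0.png

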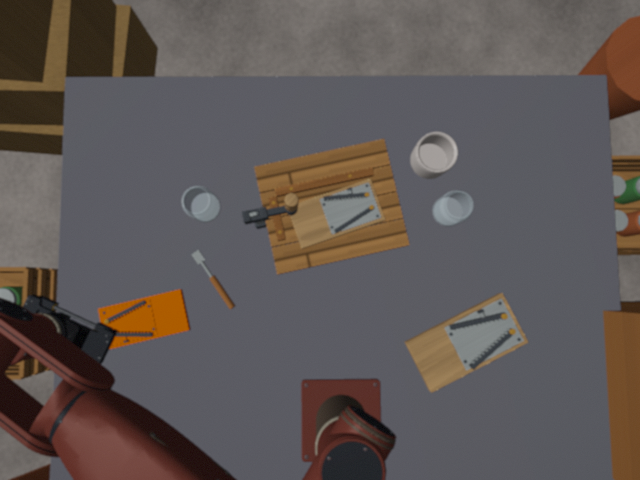

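The jar opener to use sits on the crate: in the top view it is at about (340,213), with the clamp bar at (252,215), the handle at (290,203) and the crate at (255..408, 141..272). The orange opener and the larger one at (467,342) are decoys. I'll crop for corner pixels.

```bash
python3 - <<'E'
import cv2
a=cv2.imread("pics/top0.png")[125:285,235:420]; b=cv2.imread("pics/scene0.png")[225:350,225:395]
cv2.imwrite("pics/topc.png",cv2.resize(a,None,fx=4,fy=4,interpolation=cv2.INTER_CUBIC)[:600])
cv2.imwrite("pics/scenec.png",cv2.resize(b,None,fx=4.5,fy=4.5,interpolation=cv2.INTER_CUBIC))
E
```

```text
(no output)
```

View pics/topc.png

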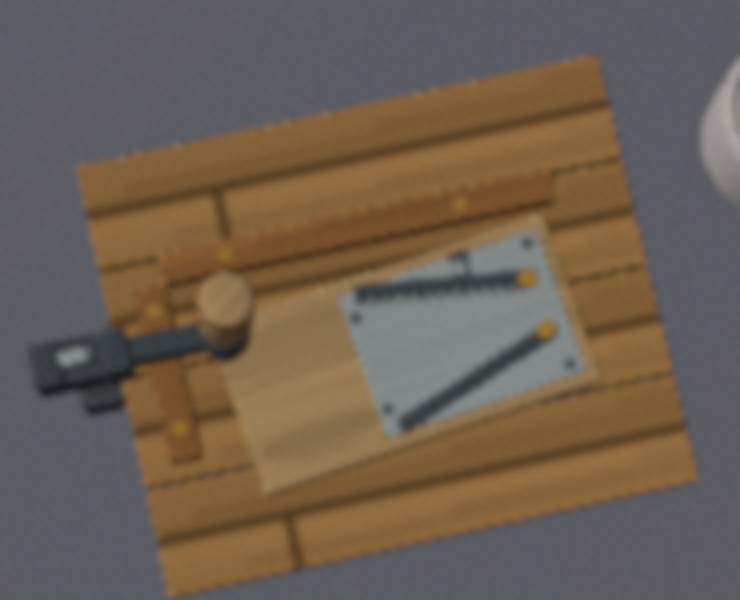

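View pics/scenec.png

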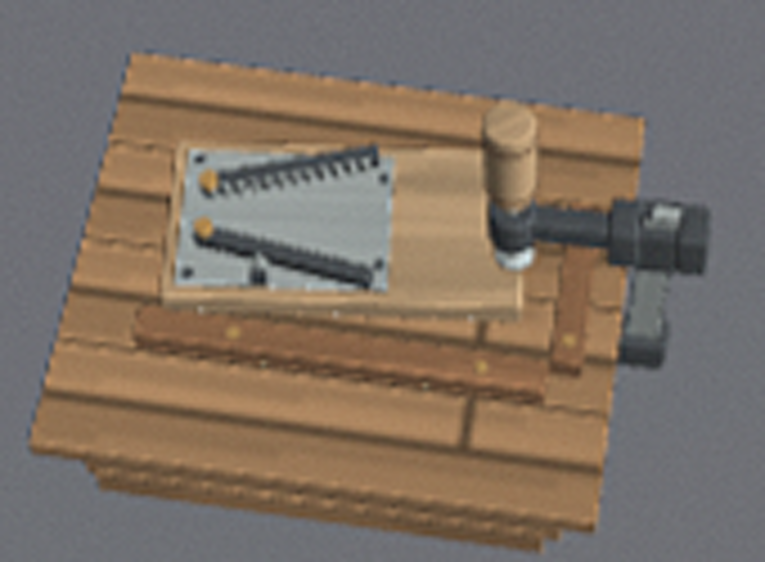

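```bash
cat > h.py <<'E'
import numpy as np
C={n:np.load(f"pics/{n}0.npz") for n in("scene","top")}
def ray(n,p):
    c=C[n];E=c["extrinsics"];d=E[:3,:3]@np.linalg.solve(c["K"],[p[0],p[1],1.]);return E[:3,3],d/np.linalg.norm(d)
def plane(n,p,z):
    o,d=ray(n,p);return o+d*(z-o[2])/d[2]
def tri(pt,ps):
    A=np.zeros((3,3));b=np.zeros(3)
    for n,p in(("top",pt),("scene",ps)):
        o,d=ray(n,p);M=np.eye(3)-np.outer(d,d);A+=M;b+=M@o
    return np.linalg.solve(A,b)
T=lambda u,v:((u+.5)/4-.5+235,(v+.5)/4-.5+125)
S=lambda u,v:((u+.5)/4.5-.5+225,(v+.5)/4.5-.5+225)
E
python3 - <<'E'
from h import *
np.set_printoptions(precision=4,suppress=True)
D=[(78,165),(598,57),(696,480),(170,596)];DS=[(595,528),(30,450),(130,55),(645,118)]
sgn=np.array([(1,1),(1,-1),(-1,-1),(-1,1)])
for a,b in zip(D,DS): print("deck tri",tri(T(*a),S(*b)))
def fit(n,pts,z,loc):
    P=np.array([plane(n,p,z)[:2] for p in pts]);L=np.array(loc,float);pc=P.mean(0);lc=L.mean(0)
    q=((L-lc)[:,0]+1j*(L-lc)[:,1]).conj()@((P-pc)[:,0]+1j*(P-pc)[:,1])
    a=np.angle(q);R=np.array([[np.cos(a),-np.sin(a)],[np.sin(a),np.cos(a)]]);t=pc-R@lc
    print(n,"angle",a,"t",t,"res mm",np.abs(P-(L@R.T+t)).max()*1e3);return a,R,t
f=[fit("top",[T(*p) for p in D],.09,sgn*[.14,.17]),fit("scene",[S(*p) for p in DS],.09,sgn*[.14,.17])]
print("board tri",tri(T(540,215),S(162,300)),tri(T(598,378),S(182,145)))
g=[fit("top",[T(*p) for p in[(540,215),(598,378),(265,492)]],.11,[(.055,-.11),(-.055,-.11),(-.055,.11)]),
fit("scene",[S(*p) for p in[(162,300),(182,145),(522,310)]],.11,[(.055,-.11),(-.055,-.11),(.055,.11)])]
a=np.mean([x[0] for x in f]);t=np.mean([x[2] for x in f],0);R=np.array([[np.cos(a),-np.sin(a)],[np.sin(a),np.cos(a)]])
tb=np.mean([x[2] for x in g],0);print("bench",t,a,"opener in bench",R.T@(tb-t),g[0][0]-a,g[1][0]-a)
def b(P): return np.r_[R.T@(P[:2]-t),P[2]]
P=tri(T(225,297),S(511,125));print("handle",P,b(P))
P=tri(T(73,355),S(665,215));print("patch",P,b(P))
print("expected bartop",R@[0,.184]+t,"handle",R@[0,.099]+t)
E
```

```text
deck tri [0.6492 0.2202 0.0866]
deck tri [ 0.7197 -0.112   0.0798]
deck tri [ 0.4467 -0.1699  0.0864]
deck tri [0.3753 0.1615 0.0907]
top angle 0.20840655592330518 t [0.5472 0.0238] res mm 1.9208579401728543
scene angle 0.21790837001886115 t [0.5488 0.0278] res mm 1.900150476741247
board tri [ 0.6116 -0.071   0.1057] [ 0.5083 -0.1047  0.1072]
top angle 0.32400942489113177 t [0.5253 0.0143] res mm 1.3103792080044474
scene angle 0.3278590781995038 t [0.5256 0.0183] res mm 2.1945590300647133
bench [0.548  0.0258] 0.21315746297108318 opener in bench [-0.0241 -0.0045] 0.11085196192004859 0.1147016152284206
handle [0.5282 0.1179 0.2942] [0.0001 0.0942 0.2942]
patch [0.5088 0.2066 0.2176] [-0.0001  0.185   0.2176]
expected bartop [0.5091 0.2056] handle [0.5271 0.1226]
```

```bash
cat > go.py <<'E'
import sys,numpy as np
from workcell import *
from scipy.spatial.transform import Rotation as Ro
A=.2132;T0=np.array([.548,.0258])
R2=np.array([[np.cos(A),-np.sin(A)],[np.sin(A),np.cos(A)]])
def where(s):
    R=Ro.from_quat(s["tcp_rot"]).as_matrix();y=R[:,1]
    return np.r_[R2.T@(s["ee_pos"][:2]-T0),s["ee_pos"][2]]*1e3,np.arctan2(y[1],y[0])-A,R
def need(x,y,z,ang):
    """bench mm target, closing line angle from bench x (rad, mod pi) -> units"""
    s=observe();p,a,R=where(s)
    w=np.r_[R2@(np.array([x,y])/1e3)+T0,z/1e3]
    d=R.T@(w-s["ee_pos"])/.4
    sp=(a-ang+np.pi/2)%np.pi-np.pi/2
    print("t %.2f bench"%s["t"],p.round(1),"ang %.3f"%a,"F",s["wrist_force"].round(1),"w %.4f"%s["gripper_width"],"j6 %.2f"%s["joint_positions"][5])
    print("units",d.round(4),"spin %.4f"%(sp/(np.pi/2)))
if __name__=="__main__": need(*map(float,sys.argv[1:]))
E
python3 - <<'E'
import workcell
print([ (k,getattr(workcell,k)) for k in dir(workcell) if 'tip' in k.lower() or isinstance(getattr(workcell,k),(int,float))], [k for k in dir(workcell) if k[0]!='_'])
E
python3 go.py -125 -10 250 1.5708
```

```text
[('tip_reach', 0.019)] ['IKError', 'capture', 'close_job', 'observe', 'tip_reach']
t 0.15 bench [-166.7  590.6  204.3] ang 0.928 F [1.1 1.  0.5] w 0.0869 j6 -0.13
units [-0.9836 -1.1393 -0.1128] spin -0.4094
```

jog_arm(
  motion=[
    [0.2,-0.03,-0.035,-0.06,-0.05],
    [0.2,-0.1,-0.115,-0.11,-0.11],
    [0.2,-0.17,-0.19,-0.11,-0.18],
    [0.2,-0.24,-0.27,-0.11,-0.25],
    [0.2,-0.3,-0.35,-0.11,-0.32],
    [0.2,-0.37,-0.43,-0.11,-0.38],
    [0.2,-0.43,-0.5,-0.11,-0.41],
    [0.2,-0.49,-0.57,-0.11,-0.41],
  ],
)

```text
t: 0.82
ee_pos: [0.3435, 0.277, 0.2489]
tcp_rot: [-0.108, 0.994, -0.0, 0.0]
wrist_force: [0.7, 0.0, -0.3]
gripper_width: 0.0529
grasp_force: 0.0
```

```bash
python3 go.py -125 -10 250 1.5708
```

```text
t 0.82 bench [-146.7  288.8  248.9] ang 1.575 F [ 0.7  0.  -0.3] w 0.0529 j6 -1.29
units [-0.0513 -0.7472 -0.0023] spin 0.0025
```

jog_arm(
  motion=[
    [0.2,-0.01,-0.1,0,0],
    [0.2,-0.015,-0.2,0,0],
    [0.2,-0.02,-0.3,0,0],
    [0.2,-0.03,-0.4,0,0],
    [0.2,-0.04,-0.5,0,0],
    [0.2,-0.05,-0.6,0,0],
    [0.2,-0.051,-0.69,0,0],
    [0.2,-0.051,-0.747,0,0],
  ],
)

```text
t: 1.48
ee_pos: [0.4273, -0.0116, 0.249]
tcp_rot: [-0.106, 0.994, -0.0, -0.0]
wrist_force: [0.4, 0.8, 0.5]
gripper_width: 0.052
grasp_force: 0.0
```

```bash
python3 go.py -125 -10 115 1.5708; python3 - <<'E'
from workcell import *
import cv2
cv2.imwrite("pics/w1.png",capture("wrist")["img"][:,:,::-1])
E
```

```text
t 1.48 bench [-125.9  -11.1  249. ] ang 1.570 F [0.4 0.8 0.5] w 0.0520 j6 -1.99
units [-0.0023  0.003   0.3351] spin -0.0008
```

View pics/w1.png

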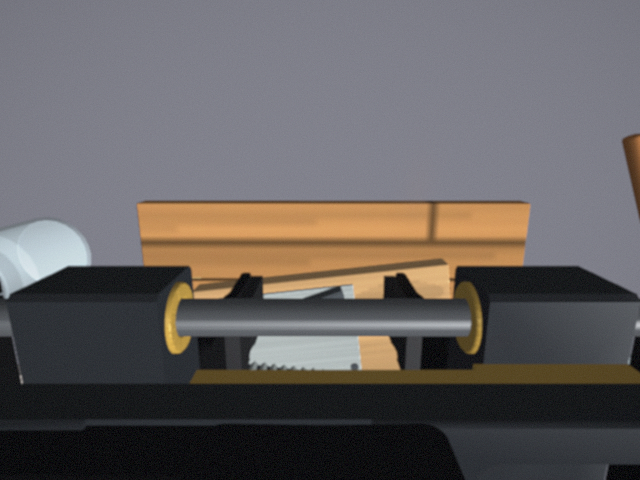

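The wrist view shows the deck's -x edge, with corners at about (138,202) and (528,202), and the board's -x,+y corner at about (447,262). The fingers are clear of the board. I'll cross-check these points against the bench frame.

```bash
python3 - <<'E'
from go import *
s=observe();p,a,R=where(s);X=np.array([[-1.53835140e-03,-9.70649510e-01,-2.40493580e-01,6.63471839e-02],[9.99998814e-01,-1.51037358e-03,-3.00657491e-04,-1.49135602e-04],[-7.14e-05,-2.40493757e-01,9.70650683e-01,-1.80074172e-01]])
for u,v,z in[(138,202,.09),(528,202,.09),(447,262,.11)]:
    d=R@X[:,:3]@np.array([(u-322.887)/396.307,(v-240.855)/396.307,1]);o=s["ee_pos"]+R@X[:,3]
    q=o+d*(z-o[2])/d[2];print((R2.T@(q[:2]-T0)*1e3).round(1))
E
```

```text
[-143.4 -173.4]
[-142.1  162.1]
[-94.6  90. ]
```

jog_arm(
  motion=[
    [0.2,0,0,0.06,0],
    [0.2,0,0,0.12,0],
    [0.2,0,0,0.18,0],
    [0.2,0,0,0.24,0],
    [0.2,0,0,0.29,0],
    [0.2,0,0,0.32,0],
    [0.2,0,0,0.335,0],
    [0.2,0,0,0.335,0],
  ],
)

```text
t: 2.2
ee_pos: [0.4257, -0.008, 0.1136]
tcp_rot: [-0.107, 0.994, 0.001, -0.002]
wrist_force: [0.5, -0.4, 0.2]
gripper_width: 0.0518
grasp_force: 0.0
```

```bash
python3 go.py -69.5 -10 115 1.5708
```

```text
t 2.20 bench [-126.7   -7.1  113.6] ang 1.572 F [ 0.5 -0.4  0.2] w 0.0518 j6 -1.99
units [-0.1429 -0.0073 -0.004 ] spin 0.0007
```

jog_arm(
  motion=[
    [0.2,-0.015,0,0,0],
    [0.2,-0.03,0,0,0],
    [0.2,-0.045,0,0,0],
    [0.2,-0.06,0,0,0],
    [0.2,-0.075,0,0,0],
    [0.2,-0.09,0,0,0],
    [0.2,-0.105,0,0,0],
    [0.2,-0.12,0,0,0],
  ],
)

```text
t: 2.87
ee_pos: [0.4746, 0.002, 0.1151]
tcp_rot: [-0.107, 0.994, 0.0, -0.0]
wrist_force: [-0.5, 0.2, 0.9]
gripper_width: 0.0522
grasp_force: 0.0
```

jog_arm(
  motion=[
    [0.2,-0.003,0,0,0],
    [0.2,-0.006,0,0,0],
    [0.2,-0.009,0,0,0],
    [0.2,-0.012,0,0,0],
    [0.2,-0.014,0,0,0],
    [0.2,-0.015,0,0,0],
    [0.2,-0.015,0,0,0],
    [0.2,-0.015,0,0,0],
  ],
)

```text
t: 3.53
ee_pos: [0.4798, 0.003, 0.1152]
tcp_rot: [-0.107, 0.994, -0.0, -0.0]
wrist_force: [-0.6, -0.3, 0.1]
gripper_width: 0.0523
grasp_force: 0.0
```

```bash
python3 go.py -69.5 -10 115 1.5708
```

```text
t 3.53 bench [-71.5  -7.8 115.2] ang 1.572 F [-0.6 -0.3  0.1] w 0.0523 j6 -1.94
units [-0.005  -0.0055  0.0004] spin 0.0006
```

jog_arm(
  motion=[
    [0.2,-0.002,0,0,0],
    [0.2,-0.004,0,0,0],
    [0.2,-0.005,0,0,0],
    [0.2,-0.006,0,0,0],
    [0.2,-0.007,0,0,0],
    [0.2,-0.0075,0,0,0],
    [0.2,-0.0075,0,0,0],
    [0.2,-0.0075,0,0,0],
  ],
)

```text
t: 4.2
ee_pos: [0.4827, 0.0037, 0.1151]
tcp_rot: [-0.107, 0.994, 0.0, -0.0]
wrist_force: [-0.9, 0.1, -0.6]
gripper_width: 0.0521
grasp_force: 0.0
```

```bash
python3 - <<'E'
from workcell import *
import cv2,numpy as np
a=capture("top")["img"][125:285,235:420,::-1];b=capture("scene")["img"][225:350,225:395,::-1]
a=cv2.resize(a,None,fx=3,fy=3,interpolation=cv2.INTER_CUBIC)[:480];b=cv2.resize(b,None,fx=3,fy=3,interpolation=cv2.INTER_CUBIC)
im=np.zeros((480,800,3),np.uint8);im[:, :400]=a[:480,100:500];im[:375,400:]=b[:,:400]
cv2.imwrite("pics/c2.png",im)
E
python3 go.py -69.5 -10 115 1.5708
```

```text
t 4.30 bench [-68.5  -7.8 115.1] ang 1.572 F [ 0.2 -0.7 -0.2] w 0.0522 j6 -1.94
units [ 0.0025 -0.0056  0.0002] spin 0.0007
```

View pics/c2.png

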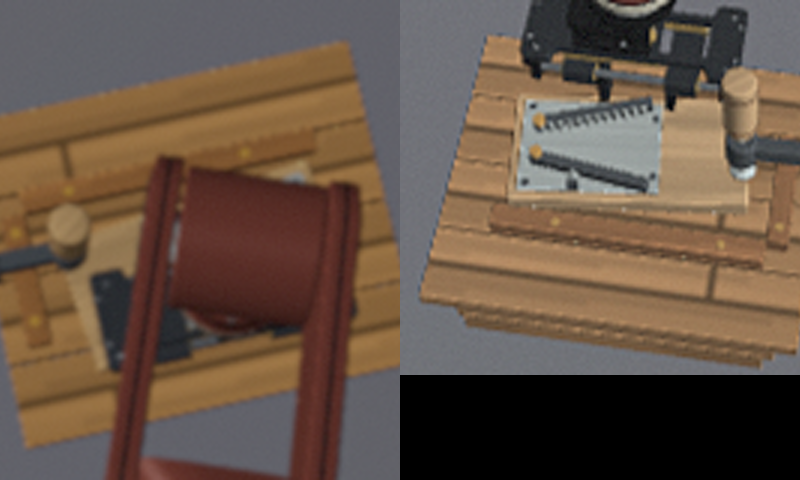

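The board is parallel to the rear batten, with a gap of a few mm left in the scene view: board edge at (510..747, 203..212), batten just below it. I'll keep pushing until the force rises.

jog_arm(
  motion=[
    [0.2,-0.002,0,0,0],
    [0.2,-0.004,0,0,0],
    [0.2,-0.006,0,0,0],
    [0.2,-0.007,0,0,0],
    [0.2,-0.008,0,0,0],
    [0.2,-0.009,0,0,0],
    [0.2,-0.01,0,0,0],
    [0.2,-0.01,0,0,0],
  ],
)

```text
t: 4.97
ee_pos: [0.4867, 0.0046, 0.1151]
tcp_rot: [-0.107, 0.994, 0.0, 0.0]
wrist_force: [-1.1, -0.0, 0.3]
gripper_width: 0.0523
grasp_force: 0.0
```

```bash
python3 go.py -69.5 -10 115 1.5708
```

```text
t 4.97 bench [-64.4  -7.8 115.1] ang 1.572 F [-1.1 -0.   0.3] w 0.0523 j6 -1.94
units [ 0.0128 -0.0055  0.0004] spin 0.0007
```

jog_arm(
  motion=[
    [0.2,-0.002,0,0,0],
    [0.2,-0.004,0,0,0],
    [0.2,-0.005,0,0,0],
    [0.2,-0.006,0,0,0],
    [0.2,-0.007,0,0,0],
    [0.2,-0.0075,0,0,0],
    [0.2,-0.0075,0,0,0],
    [0.2,-0.0075,0,0,0],
  ],
)

```text
t: 5.63
ee_pos: [0.4896, 0.0052, 0.1151]
tcp_rot: [-0.107, 0.994, -0.0, -0.0]
wrist_force: [0.2, 0.0, -0.2]
gripper_width: 0.0522
grasp_force: 0.0
```

```bash
python3 go.py -69.5 -10 115 1.5708;  python3 - <<'E'
from workcell import *
import cv2
b=capture("scene")["img"][225:350,225:395,::-1]
cv2.imwrite("pics/c3.png",cv2.resize(b,None,fx=4.5,fy=4.5,interpolation=cv2.INTER_CUBIC))
E
```

```text
t 5.63 bench [-61.5  -7.8 115.1] ang 1.572 F [ 0.2  0.  -0.2] w 0.0522 j6 -1.94
units [ 0.0201 -0.0055  0.0003] spin 0.0007
```

jog_arm(
  motion=[
    [0.2,-0.002,0,0,0],
    [0.2,-0.003,0,0,0],
    [0.2,-0.004,0,0,0],
    [0.2,-0.005,0,0,0],
    [0.2,-0.006,0,0,0],
    [0.2,-0.006,0,0,0],
    [0.2,-0.006,0,0,0],
    [0.2,-0.006,0,0,0],
  ],
)

```text
t: 6.35
ee_pos: [0.4919, 0.0057, 0.1151]
tcp_rot: [-0.107, 0.994, 0.0, -0.0]
wrist_force: [1.1, -0.7, 0.1]
gripper_width: 0.0524
grasp_force: 0.0
```

```bash
python3 go.py -69.5 -10 115 1.5708;  python3 - <<'E'
from workcell import *
import cv2
b=capture("scene")["img"][225:350,225:395,::-1]
cv2.imwrite("pics/c4.png",cv2.resize(b,None,fx=4.5,fy=4.5,interpolation=cv2.INTER_CUBIC))
E
```

```text
t 6.35 bench [-59.   -7.8 115.1] ang 1.572 F [ 1.1 -0.7  0.1] w 0.0524 j6 -1.93
units [ 0.0261 -0.0055  0.0003] spin 0.0007
```

View pics/c4.png

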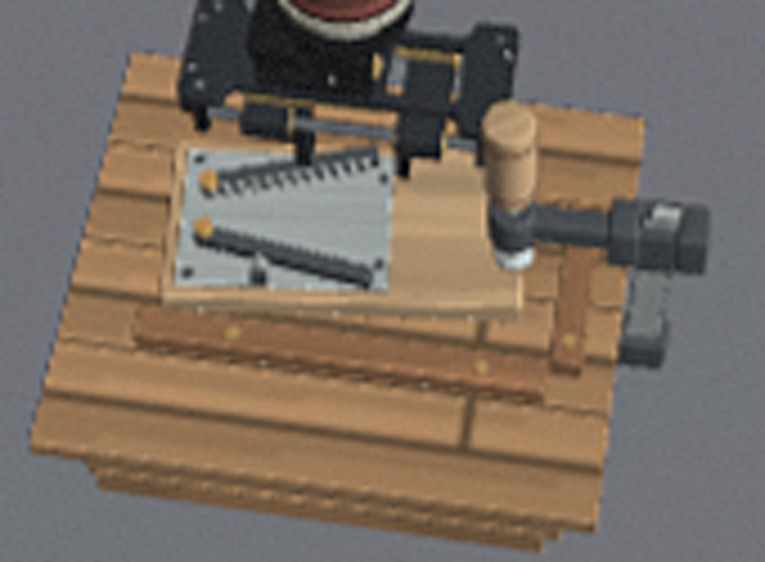

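```bash
python3 - <<'E'
from go import *
from h import C
s=observe();p,a,R=where(s)
c=C["scene"];E=np.linalg.inv(c["extrinsics"])
def pr(w):
    q=c["K"]@(E[:3,:3]@w+E[:3,3]);q=q[:2]/q[2];return ((q-225+.5)*4.5-.5).round(0)
print(s["tcp_rot"])
for y in(-.0337,.0337):
  for z in(-.02,0,.01,.019): print(y,z,pr(s["ee_pos"]+R@[0,y,z]))
E
```

```text
[-1.06894630e-01  9.94270354e-01  1.04589186e-05 -2.07400178e-05]
-0.0337 -0.02 [295. 148.]
-0.0337 0 [296. 164.]
-0.0337 0.01 [297. 172.]
-0.0337 0.019 [298. 179.]
0.0337 -0.02 [403. 162.]
0.0337 0 [403. 178.]
0.0337 0.01 [403. 186.]
0.0337 0.019 [403. 193.]
```

```bash
python3 - <<'E'
import cv2
from workcell import *
w=capture("wrist")["img"][:,:,::-1]
cv2.imwrite("pics/w2.png",w)
E
```

```text
(no output)
```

View pics/w2.png

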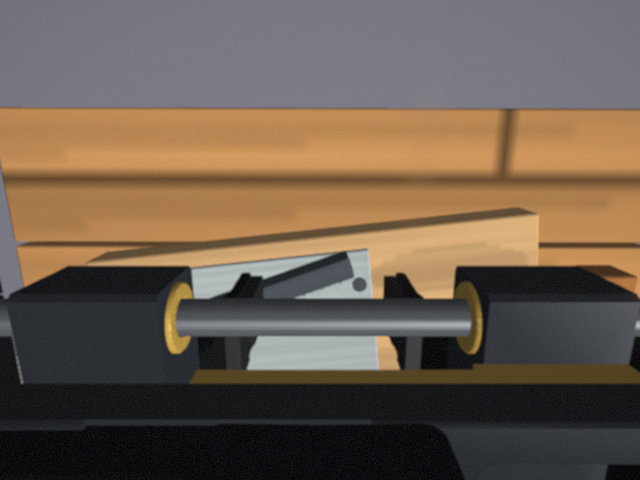

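The board has not moved. In the scene crop its corners are still at (162,300) and (522,310), and the fingertips at (303,168) and (405,178) pass over its top. I'll back off and feel for the deck height.

jog_arm(
  motion=[
    [0.2,0.02,0,-0.01,0],
    [0.2,0.06,0,-0.01,0],
    [0.2,0.1,0,-0.01,0],
    [0.2,0.12,0,0,0],
    [0.2,0.12,0,0.005,0],
    [0.2,0.12,0,0.01,0],
    [0.2,0.12,0,0.012,0],
    [0.2,0.12,0,0.012,0],
  ],
)

```text
t: 7.12
ee_pos: [0.4454, -0.0044, 0.1102]
tcp_rot: [-0.107, 0.994, 0.0, 0.0]
wrist_force: [0.3, -1.3, 0.2]
gripper_width: 0.0521
grasp_force: 0.0
```

jog_arm(
  motion=[
    [0.2,0,0,0.002,0],
    [0.2,0,0,0.004,0],
    [0.2,0,0,0.006,0],
    [0.2,0,0,0.008,0],
    [0.2,0,0,0.01,0],
    [0.2,0,0,0.0125,0],
    [0.2,0,0,0.0125,0],
    [0.2,0,0,0.0125,0],
  ],
)

```text
t: 7.78
ee_pos: [0.445, -0.0045, 0.1053]
tcp_rot: [-0.107, 0.994, 0.0, -0.0]
wrist_force: [1.0, -0.1, 0.6]
gripper_width: 0.0522
grasp_force: 0.0
```

jog_arm(
  motion=[
    [0.2,0,0,0.002,0],
    [0.2,0,0,0.004,0],
    [0.2,0,0,0.006,0],
    [0.2,0,0,0.008,0],
    [0.2,0,0,0.01,0],
    [0.2,0,0,0.0125,0],
    [0.2,0,0,0.0125,0],
    [0.2,0,0,0.0125,0],
  ],
)

```text
t: 8.45
ee_pos: [0.445, -0.0045, 0.1002]
tcp_rot: [-0.107, 0.994, 0.0, -0.0]
wrist_force: [-0.1, -0.0, 0.7]
gripper_width: 0.0521
grasp_force: 0.0
```

```bash
python3 - <<'E'
from workcell import *
import cv2
b=capture("scene")["img"][215:315,225:385,::-1]
cv2.imwrite("pics/c5.png",cv2.resize(b,None,fx=5,fy=5,interpolation=cv2.INTER_CUBIC))
E
```

```text
(no output)
```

View pics/c5.png

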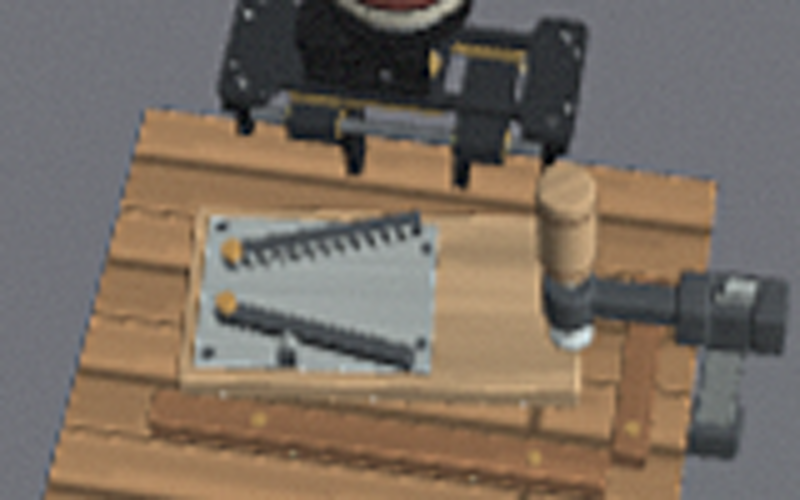

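```bash
python3 - <<'E'
from go import *
from h import C
s=observe();p,a,R=where(s);print(p)
c=C["scene"];E=np.linalg.inv(c["extrinsics"])
def pr(w):
    q=c["K"]@(E[:3,:3]@w+E[:3,3]);q=q[:2]/q[2];return ((q-[225,215]+.5)*5-.5).round(0)
for y in(-.0337,.0337):
  for z in(-.051,-.02,-.01,0,.01,.019): print(y,z,pr(s["ee_pos"]+R@[0,y,z]))
E
```

```text
[-107.04888576   -7.84469679  100.32401675]
-0.0337 -0.051 [342. 127.]
-0.0337 -0.02 [344. 156.]
-0.0337 -0.01 [345. 165.]
-0.0337 0 [346. 174.]
-0.0337 0.01 [346. 183.]
-0.0337 0.019 [347. 191.]
0.0337 -0.051 [460. 142.]
0.0337 -0.02 [461. 171.]
0.0337 -0.01 [461. 180.]
0.0337 0 [461. 189.]
0.0337 0.01 [461. 198.]
0.0337 0.019 [461. 206.]
```

jog_arm(
  motion=[
    [0.2,0,0,0.002,0],
    [0.2,0,0,0.004,0],
    [0.2,0,0,0.006,0],
    [0.2,0,0,0.008,0],
    [0.2,0,0,0.01,0],
    [0.2,0,0,0.01,0],
    [0.2,0,0,0.01,0],
    [0.2,0,0,0.01,0],
  ],
)

```text
t: 9.17
ee_pos: [0.445, -0.0045, 0.0963]
tcp_rot: [-0.107, 0.994, 0.0, -0.0]
wrist_force: [-1.0, 0.3, -0.1]
gripper_width: 0.0522
grasp_force: 0.0
```

jog_arm(
  motion=[
    [0.2,-0.01,0,0,0],
    [0.2,-0.02,0,0,0],
    [0.2,-0.03,0,0,0],
    [0.2,-0.04,0,0,0],
    [0.2,-0.05,0,0,0],
    [0.2,-0.06,0,0,0],
    [0.2,-0.07,0,0,0],
    [0.2,-0.08,0,0,0],
  ],
)

```text
t: 9.83
ee_pos: [0.4767, 0.0024, 0.0963]
tcp_rot: [-0.107, 0.994, 0.0, -0.0]
wrist_force: [0.2, -0.4, 0.2]
gripper_width: 0.0522
grasp_force: 0.0
```

```bash
cat > board.py <<'E'
# board corners by colour in scene: print plate (grey-blue) min-area rectangle in bench frame
from go import *
from h import C,plane
import cv2
im=capture("scene")["img"];hsv=cv2.cvtColor(im,cv2.COLOR_RGB2HSV)
m=cv2.inRange(hsv,(85,10,140),(115,60,255));m[:225]=0;m[345:]=0;m[:,:230]=0;m[:,345:]=0
m=cv2.morphologyEx(m,cv2.MORPH_CLOSE,np.ones((9,9)))
ct=max(cv2.findContours(m,cv2.RETR_EXTERNAL,cv2.CHAIN_APPROX_NONE)[0],key=cv2.contourArea)
P=np.array([R2.T@(plane("scene",q[0].astype(float),.112)[:2]-T0)*1e3 for q in ct],np.float32)
r=cv2.minAreaRect(P);b=cv2.boxPoints(r);print("plate centre",np.round(r[0],1),"size",np.round(r[1],1),"ang",round(r[2],1)); print(b.round(1).tolist())
E
python3 board.py; python3 go.py -69.5 -10 100 1.5708
```

```text
plate centre [-20.5 -41.2] size [ 88.7 126.2] ang 6.3
[[-71.5999984741211, 16.600000381469727], [-57.599998474121094, -108.80000305175781], [30.5, -99.0], [16.600000381469727, 26.399999618530273]]
t 9.88 bench [-73.9  -7.9  96.5] ang 1.572 F [-0.6  0.2  0.6] w 0.0522 j6 -1.95
units [-0.0111 -0.0053 -0.0087] spin 0.0007
```

jog_arm(
  motion=[
    [0.2,-0.003,0,0,0],
    [0.2,-0.006,0,0,0],
    [0.2,-0.009,0,0,0],
    [0.2,-0.012,0,0,0],
    [0.2,-0.015,0,0,0],
    [0.2,-0.018,0,0,0],
    [0.2,-0.021,0,0,0],
    [0.2,-0.024,0,0,0],
  ],
)

```text
t: 10.55
ee_pos: [0.4837, 0.0038, 0.096]
tcp_rot: [-0.107, 0.994, -0.0, -0.002]
wrist_force: [-9.2, -2.0, 5.0]
gripper_width: 0.0523
grasp_force: 4.0
```

```bash
python3 board.py; python3 go.py -69.5 -10 100 1.5708
```

```text
plate centre [-16.6 -41.3] size [ 88.2 128.1] ang 8.6
[[-69.69999694824219, 15.5], [-50.599998474121094, -111.19999694824219], [36.599998474121094, -98.0], [17.399999618530273, 28.600000381469727]]
t 10.60 bench [-67.2  -8.   96.1] ang 1.572 F [-7.  -3.1  4.7] w 0.0524 j6 -1.94
units [ 0.0058 -0.0051 -0.0098] spin 0.0005
```

jog_arm(
  motion=[
    [0.2,0.02,0,0,0],
    [0.2,0.04,0,0,0],
    [0.2,0.06,0,0,0],
    [0.2,0.07,0,0.002,0],
    [0.2,0.07,0,0.004,0],
    [0.2,0.07,0,0.007,0],
    [0.2,0.07,0,0.01,0],
    [0.2,0.07,0,0.01,0],
  ],
)

```text
t: 11.27
ee_pos: [0.4584, -0.0016, 0.0921]
tcp_rot: [-0.107, 0.994, 0.0, -0.0]
wrist_force: [-0.0, 0.0, -0.3]
gripper_width: 0.0523
grasp_force: 0.0
```

```bash
python3 board.py; python3 go.py -69.5 -10 96 1.5708; python3 - <<'E'
from workcell import *
import cv2
b=capture("scene")["img"][215:315,225:385,::-1]
cv2.imwrite("pics/c6.png",cv2.resize(b,None,fx=5,fy=5,interpolation=cv2.INTER_CUBIC))
E
```

```text
plate centre [-16.6 -41.4] size [ 88.2 128.2] ang 8.6
[[-69.69999694824219, 15.5], [-50.599998474121094, -111.4000015258789], [36.599998474121094, -98.19999694824219], [17.399999618530273, 28.600000381469727]]
t 11.32 bench [-93.3  -7.8  92.2] ang 1.572 F [-0.4 -0.9  0.6] w 0.0521 j6 -1.96
units [-0.0596 -0.0056 -0.0095] spin 0.0007
```

View pics/c6.png

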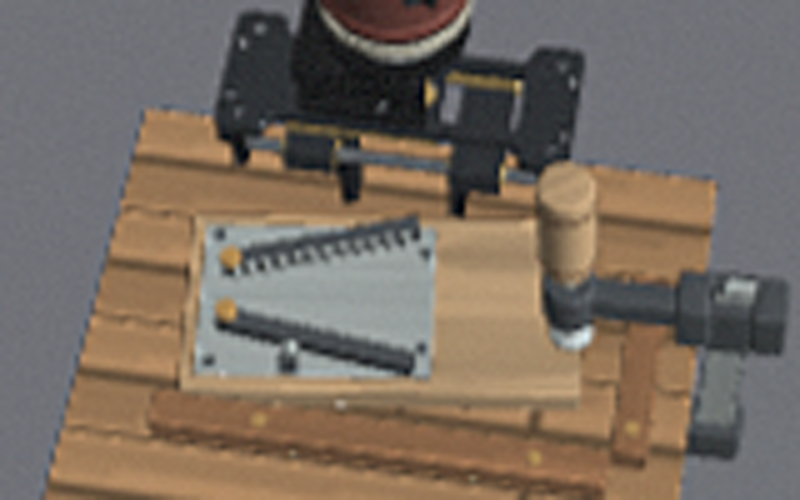

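The fingertips reach less far than expected: the board's left end has moved (its edge is now at about (195,217)) but its right end has not. I'll feel for the deck further down.

jog_arm(
  motion=[
    [0.2,0,0,0.002,0],
    [0.2,0,0,0.004,0],
    [0.2,0,0,0.006,0],
    [0.2,0,0,0.008,0],
    [0.2,0,0,0.01,0],
    [0.2,0,0,0.0125,0],
    [0.2,0,0,0.0125,0],
    [0.2,0,0,0.0125,0],
  ],
)

```text
t: 12.03
ee_pos: [0.4582, -0.0016, 0.0872]
tcp_rot: [-0.107, 0.994, 0.0, -0.0]
wrist_force: [0.1, -0.3, 0.1]
gripper_width: 0.0524
grasp_force: 0.0
```

```bash
python3 - <<'E'
from go import *
from h import C
import cv2
s=observe();p,a,R=where(s);print(p)
# dark fingers against deck: lowest dark pixel below each finger (scene)
im=capture("scene")["img"];g=im.max(2)
c=C["scene"];E=np.linalg.inv(c["extrinsics"])
def pr(w):
    q=c["K"]@(E[:3,:3]@w+E[:3,3]);return q[:2]/q[2]
for y in(-.0337,.0337):
    print([pr(s["ee_pos"]+R@[0,y,z]).round(1).tolist() for z in(-.02,0,.019)])
for col in(293,294,295,296,315,316,317): print(col,g[240:272,col].tolist())
E
```

```text
[-93.52932849  -7.79030791  87.23271673]
[[292.8, 252.1], [293.1, 255.7], [293.4, 259.0]]
[[316.1, 255.2], [316.1, 258.7], [316.2, 262.0]]
293 [39, 56, 88, 65, 75, 101, 112, 93, 57, 23, 19, 23, 55, 84, 88, 97, 113, 140, 170, 186, 158, 113, 74, 129, 131, 98, 132, 158, 162, 168, 165, 161]
294 [40, 46, 75, 52, 30, 78, 114, 106, 61, 29, 36, 33, 25, 26, 25, 31, 89, 132, 166, 185, 139, 89, 73, 108, 126, 126, 156, 163, 161, 167, 164, 162]
295 [32, 48, 92, 72, 45, 68, 109, 106, 59, 25, 36, 31, 33, 29, 32, 28, 114, 146, 169, 190, 134, 80, 75, 89, 86, 123, 161, 164, 164, 166, 164, 162]
296 [44, 42, 90, 74, 40, 56, 101, 102, 64, 33, 42, 41, 38, 37, 33, 35, 123, 147, 168, 146, 87, 78, 94, 132, 112, 97, 148, 166, 161, 168, 164, 161]
315 [96, 49, 51, 41, 82, 109, 89, 62, 65, 60, 46, 42, 51, 51, 38, 41, 43, 42, 67, 154, 185, 180, 183, 178, 165, 157, 154, 161, 171, 180, 183, 186]
316 [68, 47, 51, 45, 48, 51, 51, 52, 55, 51, 49, 37, 42, 38, 29, 27, 29, 26, 55, 152, 185, 180, 180, 174, 165, 158, 155, 160, 173, 181, 183, 185]
317 [50, 54, 53, 43, 43, 49, 52, 54, 52, 53, 53, 43, 39, 40, 28, 24, 13, 18, 38, 151, 184, 181, 179, 170, 162, 155, 153, 159, 166, 177, 184, 184]
```

jog_arm(
  motion=[
    [0.2,0,0,0.002,0],
    [0.2,0,0,0.004,0],
    [0.2,0,0,0.006,0],
    [0.2,0,0,0.008,0],
    [0.2,0,0,0.01,0],
    [0.2,0,0,0.0125,0],
    [0.2,0,0,0.0125,0],
    [0.2,0,0,0.0125,0],
  ],
)

```text
t: 12.75
ee_pos: [0.4582, -0.0016, 0.0822]
tcp_rot: [-0.107, 0.994, 0.0, -0.0]
wrist_force: [0.4, 0.2, -1.2]
gripper_width: 0.0524
grasp_force: 0.0
```

```bash
cat > chk.py <<'E'
from go import *
import cv2
s=observe();p,a,R=where(s);print(p,s["wrist_force"])
E
python3 chk.py; python3 - <<'E'
# top-view cross-check of fingertip height hypothesis is blocked by arm; use FK consistency: joints vs ee_pos
from workcell import *
s=observe();print(s["joint_positions"].round(4),s["ee_pos"].round(4))
E
```

```text
[-93.52118577  -7.76576542  82.22157811] [ 0.43585873  0.19825066 -1.17410122]
[-0.1758 -0.054   2.0629  0.      1.1329 -1.9609] [ 0.4582 -0.0016  0.0822]
```

jog_arm(
  motion=[
    [0.2,0,0,0.002,0],
    [0.2,0,0,0.004,0],
    [0.2,0,0,0.006,0],
    [0.2,0,0,0.008,0],
    [0.2,0,0,0.01,0],
    [0.2,0,0,0.0125,0],
    [0.2,0,0,0.0125,0],
    [0.2,0,0,0.0125,0],
  ],
)

```text
t: 13.42
ee_pos: [0.4583, -0.0016, 0.0773]
tcp_rot: [-0.107, 0.994, 0.0, -0.0]
wrist_force: [0.1, 0.5, 0.6]
gripper_width: 0.052
grasp_force: 0.0
```

jog_arm(
  motion=[
    [0.2,-0.006,0,0,0],
    [0.2,-0.012,0,0,0],
    [0.2,-0.018,0,0,0],
    [0.2,-0.024,0,0,0],
    [0.2,-0.03,0,0,0],
    [0.2,-0.036,0,0,0],
    [0.2,-0.042,0,0,0],
    [0.2,-0.048,0,0,0],
  ],
)

```text
t: 14.08
ee_pos: [0.4733, 0.0036, 0.0764]
tcp_rot: [-0.108, 0.994, 0.001, -0.004]
wrist_force: [-13.4, 3.4, 7.4]
gripper_width: 0.0526
grasp_force: 6.0
```

```bash
python3 board.py; python3 go.py -69.5 -10 77 1.5708
```

```text
plate centre [ -8.2 -44.2] size [ 88.7 127.5] ang 2.3
[[-55.0, 17.700000762939453], [-50.0, -109.69999694824219], [38.599998474121094, -106.19999694824219], [33.599998474121094, 21.200000762939453]]
t 14.13 bench [-76.9  -6.   76.4] ang 1.573 F [-7.5  2.7  2.1] w 0.0523 j6 -1.95
units [-0.0185 -0.01   -0.0016] spin 0.0012
```

jog_arm(
  motion=[
    [0.2,-0.004,0,0,0],
    [0.2,-0.006,0,0,0],
    [0.2,-0.008,0,0,0],
    [0.2,-0.01,0,0,0],
    [0.2,-0.012,0,0,0],
    [0.2,-0.014,0,0,0],
    [0.2,-0.016,0,0,0],
    [0.2,-0.016,0,0,0],
  ],
)

```text
t: 14.8
ee_pos: [0.4779, 0.0047, 0.0763]
tcp_rot: [-0.107, 0.994, 0.001, -0.006]
wrist_force: [-20.7, 0.9, 14.6]
gripper_width: 0.0522
grasp_force: 9.5
```

```bash
python3 board.py; python3 go.py -69.5 -10 77 1.5708
```

```text
plate centre [ -5.7 -46.1] size [ 88.8 127. ] ang 0.0
[[-50.099998474121094, 17.399999618530273], [-50.0, -109.5999984741211], [38.79999923706055, -109.5], [38.70000076293945, 17.5]]
t 14.85 bench [-73.   -5.8  76.3] ang 1.573 F [-19.2   1.   14.1] w 0.0524 j6 -1.94
units [-0.0087 -0.0105 -0.0019] spin 0.0013
```

jog_arm(
  motion=[
    [0.2,0.03,0,0,0],
    [0.2,0.06,0,-0.02,0],
    [0.2,0.06,-0.02,-0.1,0.06],
    [0.2,0.06,-0.07,-0.17,0.13],
    [0.2,0.04,-0.13,-0.2,0.2],
    [0.2,0,-0.2,-0.2,0.27],
    [0.2,-0.05,-0.27,-0.2,0.34],
    [0.2,-0.1,-0.33,-0.2,0.41],
  ],
)

```text
t: 15.52
ee_pos: [0.552, -0.1185, 0.1582]
tcp_rot: [0.216, 0.976, -0.0, 0.001]
wrist_force: [-0.5, 0.7, -0.1]
gripper_width: 0.052
grasp_force: 0.0
```

```bash
python3 go.py -5 -145 150 0; python3 board.py
```

```text
t 15.52 bench [ -26.6 -141.9  158.2] ang 0.922 F [-0.5  0.7 -0.1] w 0.0520 j6 -1.49
units [-0.0477  0.0264  0.0206] spin 0.5868
plate centre [ -5.7 -46.1] size [ 88.8 127. ] ang 0.0
[[-50.099998474121094, 17.399999618530273], [-50.0, -109.5999984741211], [38.79999923706055, -109.5], [38.70000076293945, 17.5]]
```

jog_arm(
  motion=[
    [0.2,-0.02,0.015,0,0.07],
    [0.2,-0.04,0.026,0,0.14],
    [0.2,-0.048,0.026,0.02,0.21],
    [0.2,-0.048,0.026,0.02,0.29],
    [0.2,-0.048,0.026,0.02,0.37],
    [0.2,-0.048,0.026,0.02,0.45],
    [0.2,-0.048,0.026,0.02,0.53],
    [0.2,-0.048,0.026,0.02,0.587],
  ],
)

```text
t: 16.23
ee_pos: [0.5723, -0.115, 0.1491]
tcp_rot: [0.628, 0.778, -0.0, -0.0]
wrist_force: [0.4, -0.3, 0.4]
gripper_width: 0.0521
grasp_force: 0.0
```

```bash
python3 go.py -5 -145 77 0
```

```text
t 16.23 bench [  -6.1 -142.8  149.1] ang 0.000 F [ 0.4 -0.3  0.4] w 0.0521 j6 -0.55
units [-0.0056  0.0027  0.1804] spin 0.0000
```

jog_arm(
  motion=[
    [0.2,0,0,0.03,0],
    [0.2,0,0,0.06,0],
    [0.2,0,0,0.09,0],
    [0.2,0,0,0.12,0],
    [0.2,0,0,0.15,0],
    [0.2,0,0,0.17,0],
    [0.2,0,0,0.18,0],
    [0.2,0,0,0.18,0],
  ],
)

```text
t: 16.9
ee_pos: [0.5713, -0.1149, 0.0757]
tcp_rot: [0.626, 0.78, -0.0, -0.001]
wrist_force: [-0.4, 0.6, 0.5]
gripper_width: 0.0525
grasp_force: 0.0
```

jog_arm(
  motion=[
    [0.2,0.01,0,0,0],
    [0.2,0.02,0,0,0],
    [0.2,0.03,0,0,0],
    [0.2,0.04,0,0,0],
    [0.2,0.05,0,0,0],
    [0.2,0.057,0,0,0],
    [0.2,0.064,0,0,0],
    [0.2,0.07,0,0,0],
  ],
)

```text
t: 17.57
ee_pos: [0.5669, -0.0883, 0.0782]
tcp_rot: [0.626, 0.78, -0.0, 0.001]
wrist_force: [1.5, -5.5, 1.4]
gripper_width: 0.0519
grasp_force: 2.8
```

```bash
python3 board.py; python3 go.py -5 -102 77 0
```

```text
plate centre [ -6.3 -27.1] size [ 89.3 125.9] ang 0.5
[[-51.5, 35.5], [-50.5, -90.4000015258789], [38.79999923706055, -89.69999694824219], [37.79999923706055, 36.20000076293945]]
t 17.62 bench [  -5.7 -115.    78.2] ang 0.006 F [ 0.1 -2.9  1.4] w 0.0522 j6 -0.51
units [0.0326 0.0019 0.003 ] spin 0.0039
```

jog_arm(
  motion=[
    [0.2,0.005,0,0,0],
    [0.2,0.01,0,0,0],
    [0.2,0.014,0,0,0],
    [0.2,0.018,0,0,0],
    [0.2,0.022,0,0,0],
    [0.2,0.025,0,0,0],
    [0.2,0.028,0,0,0],
    [0.2,0.028,0,0,0],
  ],
)

```text
t: 18.28
ee_pos: [0.5645, -0.0774, 0.0782]
tcp_rot: [0.626, 0.78, 0.0, 0.001]
wrist_force: [1.7, -5.4, 2.2]
gripper_width: 0.0524
grasp_force: 2.5
```

```bash
python3 board.py; python3 go.py -5 -102 77 0
```

```text
plate centre [ -6.2 -15.8] size [ 89.3 126. ] ang 0.7
[[-51.599998474121094, 46.599998474121094], [-50.099998474121094, -79.4000015258789], [39.099998474121094, -78.30000305175781], [37.70000076293945, 47.70000076293945]]
t 18.33 bench [  -5.7 -104.3   78.2] ang 0.006 F [ 1.5 -5.   1.3] w 0.0520 j6 -0.49
units [0.0058 0.0019 0.003 ] spin 0.0037
```

Keep pushing until it seats.

jog_arm(
  motion=[
    [0.2,0.003,0,0,0],
    [0.2,0.006,0,0,0],
    [0.2,0.009,0,0,0],
    [0.2,0.011,0,0,0],
    [0.2,0.013,0,0,0],
    [0.2,0.015,0,0,0],
    [0.2,0.015,0,0,0],
    [0.2,0.015,0,0,0],
  ],
)

```text
t: 19.0
ee_pos: [0.5636, -0.0771, 0.0783]
tcp_rot: [0.626, 0.78, -0.003, 0.004]
wrist_force: [1.7, -23.0, -2.9]
gripper_width: 0.052
grasp_force: 11.6
```

```bash
python3 board.py; python3 go.py -5 -102 77 0
```

```text
plate centre [ -6.8 -15.2] size [ 88.9 124.7] ang 0.3
[[-51.599998474121094, 46.900001525878906], [-51.0, -77.69999694824219], [37.900001525878906, -77.30000305175781], [37.29999923706055, 47.29999923706055]]
t 19.05 bench [  -6.5 -103.9   78.3] ang 0.005 F [  2.5 -23.1  -3.1] w 0.0521 j6 -0.48
units [0.0047 0.0037 0.0033] spin 0.0031
```

jog_arm(
  motion=[
    [0.2,-0.03,0,0,0],
    [0.2,-0.05,0,-0.05,0],
    [0.2,-0.05,0,-0.14,0],
    [0.2,-0.05,0,-0.24,0],
    [0.2,-0.05,0,-0.34,0],
    [0.2,-0.05,0,-0.44,0],
    [0.2,-0.05,0,-0.54,0],
    [0.2,-0.05,0,-0.63,0],
  ],
)

```text
t: 19.72
ee_pos: [0.5665, -0.0894, 0.3321]
tcp_rot: [0.625, 0.78, 0.001, -0.0]
wrist_force: [1.3, 0.2, -0.3]
gripper_width: 0.0523
grasp_force: 0.0
```

```bash
cat > fing.py <<'E'
from workcell import *
import numpy as np,cv2,sys
n=sys.argv[1];im=capture("wrist")["img"];cv2.imwrite(f"pics/wf{n}.png",im[:,:,::-1]);g=im.max(2)
print("w",observe()["gripper_width"])
# topmost row of each column where dark starts (finger tips lie above the rod, rows 240..310)
t=[int(np.argmax(g[150:340,c]<75))+150 for c in range(196,460,6)];print(list(zip(range(196,460,6),t)))
E
python3 fing.py a; python3 board.py; python3 go.py 0 184 330 0.785
```

```text
w 0.05241532294396587
[(196, 331), (202, 330), (208, 330), (214, 330), (220, 330), (226, 295), (232, 289), (238, 279), (244, 273), (250, 274), (256, 276), (262, 279), (268, 330), (274, 331), (280, 331), (286, 331), (292, 330), (298, 330), (304, 330), (310, 330), (316, 331), (322, 330), (328, 330), (334, 331), (340, 331), (346, 331), (352, 330), (358, 331), (364, 330), (370, 331), (376, 331), (382, 330), (388, 276), (394, 276), (400, 273), (406, 276), (412, 286), (418, 294), (424, 330), (430, 331), (436, 330), (442, 331), (448, 330), (454, 283)]
plate centre [ -6.9 -16.1] size [ 88.9 126.5] ang 0.2
[[-51.599998474121094, 47.0], [-51.099998474121094, -79.5], [37.79999923706055, -79.19999694824219], [37.400001525878906, 47.29999923706055]]
t 19.82 bench [  -3.5 -118.   337.8] ang 0.007 F [-0.2  0.8  1.3] w 0.0521 j6 -0.51
units [0.755  0.0137 0.0163] spin -0.4954
```

```bash
python3 - <<'E'
s=open("go.py").read()
s=s.replace("def where","TC=T0;T0=T0+R2@[-.0025,-.0035] # robot frame, from contact\ndef where",1);open("go.py","w").write(s)
b=open("board.py").read().replace("[:2]-T0","[:2]-TC");open("board.py","w").write(b)
E
python3 go.py 0 184 330 0.785
```

```text
t 19.82 bench [  -1.  -114.5  337.8] ang 0.007 F [-0.2  0.8  1.3] w 0.0521 j6 -0.51
units [0.7463 0.0074 0.0163] spin -0.4954
```

jog_arm(
  motion=[
    [-0.45,0.08,0,0,-0.07],
    [-0.45,0.18,0,0,-0.14],
    [-0.45,0.28,0,0,-0.21],
    [-0.45,0.38,0,0,-0.28],
    [-0.45,0.48,0,0,-0.35],
    [-0.45,0.58,0.004,0,-0.42],
    [-0.45,0.68,0.007,0,-0.495],
    [-0.45,0.746,0.007,0,-0.495],
  ],
)

```text
t: 20.48
ee_pos: [0.5027, 0.2053, 0.3287]
tcp_rot: [0.279, 0.96, 0.001, -0.001]
wrist_force: [0.2, 0.8, 0.4]
gripper_width: 0.024
grasp_force: 0.0
```

```bash
python3 go.py 0 184 250 0.785;python3 fing.py b; python3 board.py
```

```text
t 20.48 bench [ -3.8 188.5 328.7] ang 0.792 F [0.2 0.8 0.4] w 0.0240 j6 -0.76
units [-0.0154 -0.0015  0.1967] spin 0.0047
w 0.023722192528780297
[(196, 267), (202, 267), (208, 267), (214, 267), (220, 267), (226, 267), (232, 267), (238, 267), (244, 267), (250, 278), (256, 279), (262, 279), (268, 274), (274, 268), (280, 262), (286, 257), (292, 243), (298, 234), (304, 230), (310, 208), (316, 201), (322, 195), (328, 205), (334, 199), (340, 233), (346, 150), (352, 293), (358, 277), (364, 275), (370, 274), (376, 287), (382, 296), (388, 335), (394, 299), (400, 267), (406, 267), (412, 267), (418, 267), (424, 267), (430, 267), (436, 267), (442, 267), (448, 267), (454, 267)]
plate centre [ -7.3 -16. ] size [ 89.8 127.3] ang 0.2
[[-52.400001525878906, 47.5], [-51.900001525878906, -79.9000015258789], [37.79999923706055, -79.5999984741211], [37.400001525878906, 47.79999923706055]]
```

```bash
cat > barw.py <<'E'
from go import *
import cv2
X=np.array([[-1.53835140e-03,-9.70649510e-01,-2.40493580e-01,6.63471839e-02],[9.99998814e-01,-1.51037358e-03,-3.00657491e-04,-1.49135602e-04],[-7.14e-05,-2.40493757e-01,9.70650683e-01,-1.80074172e-01]])
s=observe();p,a,R=where(s);im=capture("wrist")["img"]
def pix(x,y,z):
    w=np.r_[R2@(np.array([x,y])/1e3)+T0,z/1e3];c=X[:,:3].T@(R.T@(w-s["ee_pos"])-X[:,3]);return (c[:2]/c[2]*396.307+[322.887,240.855]).round(1)
print(p,[pix(x,y,220) for x,y in((4,194),(-4,194),(-4,174),(4,174))],pix(0,184,220),"head",pix(13,213,198),pix(-13,213,198))
print("handle top",pix(0,94,294))
u,v=pix(0,184,220);u,v=int(u),int(v)
g=im.max(2)[v-40:v+44:4,u-40:u+44:4];print(g)
E
python3 barw.py
```

```text
[ -3.84495852 189.08849552 328.5961104 ] [array([335.1, 237.3]), array([327.6, 229.9]), array([308.8, 248.2]), array([316.3, 255.5])] [321.9 242.8] head [359.2 222.5] [336.4 199.5]
handle top [216.8 373.6]
[[199 155 116 154 136 148 144 145 124  52  90  94 110  44  60  91 122 147
  145 147 145]
 [155 119 148 178 198 142 148 128  55  87  98  79  44  49  84 104  90 124
  147 145 147]
 [119 147 180 188 194 207 156  74  86  93  79  51  49  82  98 105 111  91
  125 144 143]
 [149 182 187 194 197 196 209 135  97  74  48  49  78  96  97  99 109 108
   94 133 144]
 [160 187 195 196 194 195 195 207 118  44  59  71  90  93  92  98  95 110
  106 106 144]
 [184 160 193 197 195 194 194 165  44  55  93  73  82  95  95  96  94  99
  109 108 146]
 [176 183 162 192 194 195 180  40  56  96  96  96  75  81  91  95  94  99
   99 108 146]
 [176 175 180 161 194 145  47  59  92  96  93  89 116  83  80  93  92  98
   96 130 147]
 [169 174 173 181 118  47  66  95  94  93  86 140 202 164  75  87  91  92
  136 147 143]
 [166 170 174 124  42  66  96  95  93  90 147 200 199 206 101  82  87 136
  146 147 148]
 [17
[... 275 characters left out ...]
8  93  95  93  96  97 106 106  92  95  93 150 180 190 212 164
  148 146 147]
 [217  61  75  72  90  91  94  93  99 105 116  92 156 180 189 196 197 211
  165 144 145]
 [ 54  71  91  93  73  94  93  96  94 101 116 166 174 192 194 197 195 194
  211 154 147]
 [ 74  93  93  92  96  73  93  94  94 142 184 177 165 189 197 194 196 197
  195 186 169]
 [ 96  92  94  94  95 132 157  91 151 220 191 178 175 182 197 195 194 198
  171 131 212]
 [ 25  87  92  91 152 204 206 212 163 171 175 176 178 189 193 194 199 162
  128 191 189]
 [ 22  31  29  35 206 205 208 225 232 161 172 175 192 195 194 199 165 151
   34  34  33]
 [ 32  30  39  37 203 204 222 228 226 222 162 189 196 200 197 141 159 200
   28  37  31]]
```

jog_arm(
  motion=[
    [-0.45,-0.005,0,0.02,0],
    [-0.45,-0.01,0,0.05,0],
    [-0.45,-0.01,0,0.09,0],
    [-0.45,-0.01,0,0.13,0],
    [-0.45,-0.01,0,0.15,0],
    [-0.45,-0.01,0,0.15,0],
    [-0.45,-0.01,0,0.15,0],
    [-0.45,-0.01,0,0.15,0],
  ],
)

```text
t: 21.3
ee_pos: [0.5086, 0.1986, 0.27]
tcp_rot: [0.284, 0.959, 0.0, 0.0]
wrist_force: [-0.4, -0.3, -0.1]
gripper_width: 0.0235
grasp_force: 0.0
```

```bash
python3 go.py 0 184 220 0.785; cat >> barw.py <<'E'
g=im.max(2);m=((g>185)&(im.max(2).astype(int)-im.min(2)<40)).astype(np.uint8)
n,l,st,ce=cv2.connectedComponentsWithStats(m)
for i in range(1,n):
    if st[i,4]>60 and abs(ce[i,0]-u)<50 and abs(ce[i,1]-v)<50: print("patch",st[i].tolist(),ce[i].round(1))
E
sed -i 's/^g=im.max(2)\[v-40.*$//' barw.py; python3 barw.py
```

```text
t 21.30 bench [  0.6 180.8 270. ] ang 0.782 F [-0.4 -0.3 -0.1] w 0.0235 j6 -0.77
units [0.0069 0.0046 0.125 ] spin -0.0017
[  0.59032469 180.76353713 269.98532021] [array([342.8, 244.6]), array([333.4, 235.5]), array([310. , 258.3]), array([319.4, 267.2])] [326.3 251.5] head [371.7 225.4] [343.6 197.3]
handle top [189.7 428.6]
patch [320, 238, 23, 22, 244] [331.3 248.4]
```

jog_arm(
  motion=[
    [-0.38,0.004,0.004,0,0],
    [-0.38,0.0092,0.0085,0.02,0],
    [-0.38,0.0092,0.0085,0.05,0],
    [-0.38,0.0092,0.0085,0.08,0],
    [-0.38,0.0092,0.0085,0.11,0],
    [-0.38,0.0092,0.0085,0.14,0],
    [-0.38,0.0092,0.0085,0.16,0],
    [-0.38,0.0092,0.0085,0.16,0],
  ],
)

```text
t: 22.02
ee_pos: [0.5052, 0.2035, 0.2021]
tcp_rot: [0.283, 0.959, -0.001, -0.002]
wrist_force: [-0.5, 0.7, -0.3]
gripper_width: 0.0272
grasp_force: 0.0
```

```bash
python3 go.py 0.4 185.8 190 0.785; python3 barw.py
```

```text
t 22.02 bench [ -1.8 186.3 202.1] ang 0.783 F [-0.5  0.7 -0.3] w 0.0272 j6 -0.76
units [-0.0047  0.0031  0.0302] spin -0.0011
[ -1.76361759 186.26608163 202.08423389] [array([345.1, 295.8]), array([332.2, 283.5]), array([300.1, 313.9]), array([313.1, 325.7])] [322.5 304.9] head [383.7 265.2] [346.3 228.3]
handle top [107.6 604. ]
patch [324, 286, 23, 12, 154] [335.6 293.2]
```

jog_arm(
  motion=[
    [-0.38,-0.004,0.001,0.004,0],
    [-0.38,-0.006,0.001,0.008,0],
    [-0.38,-0.006,0.001,0.012,0],
    [-0.38,-0.006,0.001,0.016,0],
    [-0.38,-0.006,0.001,0.02,0],
    [-0.38,-0.006,0.001,0.024,0],
    [-0.38,-0.006,0.001,0.028,0],
    [-0.38,-0.006,0.001,0.03,0],
  ],
)

```text
t: 22.73
ee_pos: [0.5089, 0.203, 0.193]
tcp_rot: [0.283, 0.959, -0.0, -0.0]
wrist_force: [-0.6, -1.0, 0.3]
gripper_width: 0.027
grasp_force: 0.0
```

```bash
python3 go.py 0.1 184.7 180 0.785; python3 barw.py | grep -v handle
```

```text
t 22.73 bench [  1.8 185.  193. ] ang 0.783 F [-0.6 -1.   0.3] w 0.0270 j6 -0.76
units [ 0.0026 -0.0035  0.0326] spin -0.0011
[  1.80697035 184.95166235 193.04353346] [array([342.7, 296.2]), array([329. , 283.3]), array([295.1, 315.4]), array([308.8, 327.8])] [318.7 305.9] head [383.4 263.8] [343.9 225. ]
patch [321, 286, 23, 12, 159] [332.9 293. ]
```

jog_arm(
  motion=[
    [-0.38,0.001,-0.0025,0.003,0],
    [-0.38,0.001,-0.0025,0.006,0],
    [-0.38,0.001,-0.0025,0.009,0],
    [-0.38,0.001,-0.0025,0.012,0],
    [-0.38,0.001,-0.0025,0.015,0],
    [-0.38,0.001,-0.0025,0.018,0],
    [-0.38,0.001,-0.0025,0.018,0],
    [-0.38,0.001,-0.0025,0.018,0],
  ],
)

```text
t: 23.45
ee_pos: [0.5089, 0.2028, 0.1875]
tcp_rot: [0.283, 0.959, 0.001, 0.001]
wrist_force: [-0.9, 1.4, 4.9]
gripper_width: 0.0266
grasp_force: 2.6
```

```bash
python3 go.py 0.1 184.7 180 0.785; python3 barw.py | grep -v handle; cat > handle.py <<'E'
# handle top centre & z from scene+top by brown-wood top? print handle-top triangulation via template-free colour blob
from go import *
from h import tri
import cv2
E

```

```text
t 23.45 bench [  1.7 184.8 187.5] ang 0.783 F [-0.9  1.4  4.9] w 0.0266 j6 -0.76
units [ 0.0027 -0.0031  0.0188] spin -0.0010
[  1.71855723 184.80291578 187.51721391] [array([344. , 301.4]), array([329.8, 288.2]), array([294.8, 321.3]), array([308.9, 334. ])] [319.2 311.4] head [385.6 267.4] [345.  227.5]
```

jog_arm(
  motion=[
    [-0.38,0,0.0025,0,0],
    [-0.38,0,0.0025,0.003,0],
    [-0.38,0,0.0025,0.006,0],
    [-0.38,0,0.0025,0.009,0],
    [-0.38,0,0.0025,0.012,0],
    [-0.38,0,0.0025,0.015,0],
    [-0.38,0,0.0025,0.015,0],
    [-0.38,0,0.0025,0.015,0],
  ],
)

```text
t: 24.17
ee_pos: [0.5089, 0.203, 0.1809]
tcp_rot: [0.283, 0.959, -0.0, 0.0]
wrist_force: [-1.6, -1.2, 5.3]
gripper_width: 0.0266
grasp_force: 2.6
```

```bash
python3 go.py 0.1 184.7 180 0.785; python3 board.py
```

```text
t 24.17 bench [  1.8 185.  180.9] ang 0.783 F [-1.6 -1.2  5.3] w 0.0266 j6 -0.76
units [ 0.0026 -0.0035  0.0023] spin -0.0011
plate centre [ -6.8 -16.1] size [ 88.9 126.5] ang 0.3
[[-51.599998474121094, 46.900001525878906], [-51.0, -79.5999984741211], [37.900001525878906, -79.19999694824219], [37.29999923706055, 47.29999923706055]]
```

jog_arm(
  motion=[
    [-0.38,0,0,0.004,0],
    [-0.38,0,0,0.008,0],
    [-0.38,0,0,0.012,0],
    [-0.38,0,0,0.016,0],
    [-0.38,0,0,0.02,0],
    [-0.38,0,0,0.024,0],
    [-0.38,0,0,0.024,0],
    [-0.38,0,0,0.024,0],
  ],
)

```text
t: 24.88
ee_pos: [0.5089, 0.203, 0.1708]
tcp_rot: [0.283, 0.959, -0.0, 0.0]
wrist_force: [-0.9, -1.0, 3.8]
gripper_width: 0.0267
grasp_force: 2.0
```

jog_arm(
  motion=[
    [-0.38,0,0,0.002,0],
    [-0.38,0,0,0.004,0],
    [-0.38,0,0,0.006,0],
    [-0.38,0,0,0.008,0],
    [-0.38,0,0,0.01,0],
    [-0.38,0,0,0.01,0],
    [-0.38,0,0,0.01,0],
    [-0.38,0,0,0.01,0],
  ],
)

```text
t: 25.55
ee_pos: [0.5089, 0.2031, 0.1667]
tcp_rot: [0.283, 0.959, -0.0, 0.0]
wrist_force: [0.2, -3.2, 4.7]
gripper_width: 0.0272
grasp_force: 2.5
```

jog_arm(
  motion=[
    [-0.38,0,0,0.002,0],
    [-0.38,0,0,0.004,0],
    [-0.38,0,0,0.006,0],
    [-0.38,0,0,0.0075,0],
    [-0.38,0,0,0.0075,0],
    [-0.38,0,0,0.0075,0],
    [-0.38,0,0,0.0075,0],
    [-0.38,0,0,0.0075,0],
  ],
)

```text
t: 26.22
ee_pos: [0.5088, 0.2031, 0.1635]
tcp_rot: [0.283, 0.959, -0.0, 0.0]
wrist_force: [0.2, -2.7, 2.7]
gripper_width: 0.0268
grasp_force: 1.7
```

jog_arm(
  motion=[
    [-0.38,0,0,0.002,0],
    [-0.38,0,0,0.003,0],
    [-0.38,0,0,0.004,0],
    [-0.38,0,0,0.005,0],
    [-0.38,0,0,0.005,0],
    [-0.38,0,0,0.005,0],
    [-0.38,0,0,0.005,0],
    [-0.38,0,0,0.005,0],
  ],
)

```text
t: 26.88
ee_pos: [0.5088, 0.2032, 0.1615]
tcp_rot: [0.283, 0.959, 0.0, 0.0]
wrist_force: [1.0, -3.0, 3.9]
gripper_width: 0.0267
grasp_force: 1.9
```

Force is still about 4 to 5 N, so it is sliding or levelling. I'll continue with 2 mm steps.

jog_arm(
  motion=[
    [-0.38,0,0,0.002,0],
    [-0.38,0,0,0.003,0],
    [-0.38,0,0,0.004,0],
    [-0.38,0,0,0.005,0],
    [-0.38,0,0,0.005,0],
    [-0.38,0,0,0.005,0],
    [-0.38,0,0,0.005,0],
    [-0.38,0,0,0.005,0],
  ],
)

```text
t: 27.55
ee_pos: [0.5087, 0.2035, 0.1595]
tcp_rot: [0.283, 0.959, 0.0, -0.0]
wrist_force: [0.9, -0.6, 3.9]
gripper_width: 0.027
grasp_force: 1.9
```

jog_arm(
  motion=[
    [-0.38,0,0,0.002,0],
    [-0.38,0,0,0.003,0],
    [-0.38,0,0,0.004,0],
    [-0.38,0,0,0.005,0],
    [-0.38,0,0,0.005,0],
    [-0.38,0,0,0.005,0],
    [-0.38,0,0,0.005,0],
    [-0.38,0,0,0.005,0],
  ],
)

```text
t: 28.22
ee_pos: [0.5087, 0.2037, 0.1576]
tcp_rot: [0.283, 0.959, 0.0, -0.0]
wrist_force: [-0.5, 2.0, 5.5]
gripper_width: 0.0273
grasp_force: 2.5
```

jog_arm(
  motion=[
    [-0.38,0,0,0.002,0],
    [-0.38,0,0,0.003,0],
    [-0.38,0,0,0.004,0],
    [-0.38,0,0,0.005,0],
    [-0.38,0,0,0.005,0],
    [-0.38,0,0,0.005,0],
    [-0.38,0,0,0.005,0],
    [-0.38,0,0,0.005,0],
  ],
)

```text
t: 28.88
ee_pos: [0.5087, 0.2039, 0.1562]
tcp_rot: [0.283, 0.959, 0.001, -0.0]
wrist_force: [-1.9, 3.0, 8.2]
gripper_width: 0.027
grasp_force: 4.1
```

jog_arm(
  motion=[
    [-0.38,0,0,0.001,0],
    [-0.38,0,0,0.002,0],
    [-0.38,0,0,0.003,0],
    [-0.38,0,0,0.004,0],
    [-0.38,0,0,0.004,0],
    [-0.38,0,0,0.004,0],
    [-0.38,0,0,0.004,0],
    [-0.38,0,0,0.004,0],
  ],
)

```text
t: 29.55
ee_pos: [0.5086, 0.2042, 0.1549]
tcp_rot: [0.283, 0.959, 0.001, -0.0]
wrist_force: [-2.7, 2.7, 10.0]
gripper_width: 0.0268
grasp_force: 4.9
```

jog_arm(
  motion=[
    [-0.38,0,0,0.001,0],
    [-0.38,0,0,0.002,0],
    [-0.38,0,0,0.003,0],
    [-0.38,0,0,0.004,0],
    [-0.38,0,0,0.004,0],
    [-0.38,0,0,0.004,0],
    [-0.38,0,0,0.004,0],
    [-0.38,0,0,0.004,0],
  ],
)

```text
t: 30.22
ee_pos: [0.5086, 0.2046, 0.1534]
tcp_rot: [0.283, 0.959, 0.001, -0.0]
wrist_force: [-2.4, 4.4, 9.6]
gripper_width: 0.0269
grasp_force: 5.2
```

jog_arm(
  motion=[
    [-0.38,0,0,0.001,0],
    [-0.38,0,0,0.002,0],
    [-0.38,0,0,0.003,0],
    [-0.38,0,0,0.004,0],
    [-0.38,0,0,0.004,0],
    [-0.38,0,0,0.004,0],
    [-0.38,0,0,0.004,0],
    [-0.38,0,0,0.004,0],
  ],
)

```text
t: 30.88
ee_pos: [0.5087, 0.2047, 0.1529]
tcp_rot: [0.283, 0.959, 0.001, -0.0]
wrist_force: [-6.4, 4.7, 16.5]
gripper_width: 0.0271
grasp_force: 8.1
```

```bash
python3 chk.py; python3 board.py; python3 - <<'E'
from workcell import *
import cv2
for n in("scene","top"): cv2.imwrite(f"pics/{n}_b.png",capture(n)["img"][:,:,::-1])
E
```

```text
[  1.90917813 186.69798862 152.85381568] [-6.40687309  4.7056999  16.52422127]
plate centre [ -7.3 -16.1] size [ 89.8 126.5] ang 0.2
[[-52.400001525878906, 47.0], [-52.0, -79.5], [37.79999923706055, -79.19999694824219], [37.400001525878906, 47.29999923706055]]
```

jog_arm(
  motion=[
    [-0.38,0,0,-0.01,0],
    [-0.38,0,0,-0.03,0],
    [-0.38,0,0,-0.09,0],
    [-0.38,0,0,-0.17,0],
    [-0.38,0,0,-0.26,0],
    [0,0,0,-0.35,0],
    [0.2,0,0,-0.42,0],
    [0.2,0,0,-0.45,0],
  ],
)

```text
t: 31.7
ee_pos: [0.5099, 0.2032, 0.3354]
tcp_rot: [0.283, 0.959, 0.001, 0.002]
wrist_force: [0.2, 0.2, 0.5]
gripper_width: 0.0397
grasp_force: 0.0
```

```bash
python3 go.py 0 104 320 0.5; python3 board.py
```

```text
t 31.70 bench [  2.8 184.9 335.4] ang 0.783 F [0.2 0.2 0.5] w 0.0397 j6 -0.76
units [-0.1382 -0.1478  0.0384] spin 0.1801
plate centre [ -6.9 -16.1] size [ 88.9 126.5] ang 0.2
[[-51.599998474121094, 47.0], [-51.099998474121094, -79.5], [37.79999923706055, -79.19999694824219], [37.400001525878906, 47.29999923706055]]
```

jog_arm(
  motion=[
    [0.2,-0.025,-0.025,0,0.06],
    [0.2,-0.06,-0.06,0,0.12],
    [0.2,-0.1,-0.1,0,0.18],
    [0.2,-0.13,-0.14,0.02,0.18],
    [0.2,-0.138,-0.148,0.03,0.18],
    [0.2,-0.138,-0.148,0.03,0.18],
    [0.2,-0.138,-0.148,0.03,0.18],
    [0.2,-0.138,-0.148,0.03,0.18],
  ],
)

```text
t: 32.42
ee_pos: [0.5226, 0.1243, 0.3181]
tcp_rot: [0.415, 0.91, -0.0, -0.001]
wrist_force: [0.9, 0.7, -0.0]
gripper_width: 0.052
grasp_force: 0.0
```

```bash
python3 go.py 0 104 250 0.5; cat > hw.py <<'E'
# handle top in wrist view: wood-coloured blob near prediction
from go import *
import cv2,sys
z=float(sys.argv[1])
exec(open("barw.py").read().split("def pix")[0].split("import cv2")[1])
cv2.imwrite("pics/h%d.png"%int(s["t"]*100),im[:,:,::-1])
def pix(x,y,z):
    w=np.r_[R2@(np.array([x,y])/1e3)+T0,z/1e3];c=X[:,:3].T@(R.T@(w-s["ee_pos"])-X[:,3]);return (c[:2]/c[2]*396.307+[322.887,240.855]).round(1)
print(p.round(1),"pred",pix(0,104,z),"edge",pix(15,104,z),pix(0,119,z))
u,v=map(int,pix(0,104,z))
print(cv2.cvtColor(im,cv2.COLOR_RGB2HSV)[max(v-60,0):v+64:8,u-64:u+68:8].tolist().__len__())
H=cv2.cvtColor(im,cv2.COLOR_RGB2HSV)
for ch in(0,1,2): print(H[max(v-64,0):v+64:8,u-64:u+68:8,ch])
E
python3 hw.py 265
```

```text
t 32.42 bench [ -1.5 105.1 318.1] ang 0.501 F [ 0.9  0.7 -0. ] w 0.0520 j6 -0.63
units [-0.0045  0.0021  0.1702] spin 0.0008
[ -1.5 105.1 318.1] pred [324.6 257.3] edge [346.  268.5] [336.5 236.4]
16
[[ 14  16  16  17  16  17  17  17  16  14 109 104  14  14  14  14  14]
 [ 15  17  16  17  16  16  16  17  16 105 103  15  17  13  17  14  13]
 [ 17  16  17  17  16  17  16  16 101 101 109  17  16  17  16  14  15]
 [ 17  16  18  16  16  16  15 176  15  11  16  16  16  16  17  13  14]
 [ 16  16  16  16  17  17  11  16  16  17  15  17  17  16  16  13  13]
 [ 16  16  17  16  16  16  17  16  16  16  16  16  17  17  14  13  13]
 [ 19  17  17  17  16  16  18  16  17  16  18  17  16  16  14  13  14]
 [ 99  83  18  16  17  17  17  16  17  16  16  17  17  14  16  13  15]
 [ 81  94  83  79  16  17  16  16  16  16  16  17  15  13  16  15  15]
 [ 90  90  94  90  86  87  16  16  17  17  16  16  13  13  13  14  16]
 [ 84  87  86  81  90  86  97  15  16  16  17  13  13  13  15  15  15]
 [140  86  93  86  93  87  90  90  81  19  16  14  13  14  15  15 120]
 [165  83  90  90  87  93  81  83 105  17  13  1
[... 1810 characters left out ...]
203 212 215 211 108 206 224 219 226 181 212 160 155 173 184]
 [152 172 198 217 203 217 200 209 217 219 218 229 202 159 177 178 181]
 [183 173 186 177 202 212 193 209 206 218 214 224 103 157 178 127 167]
 [186 179 179 175 176 178 158 203 198 214 210 185 155 168 179 181 139]
 [176 187 177 176 178 175 186 141 180 207 198 130 159 167 184 183 201]
 [ 33 175 179 181 180 175 178 163 176 181 180 155 153 175 179 201  36]
 [ 31 181 173 181 181 183 184 132  95 201 155 156 174 182 192 204  21]
 [ 42 167 174 171 170 171 149  85  86 121 149 151 170 171 189 190  33]
 [101 102 105 103 102 103 106 105 105 103 103 104 104 106 103 101 102]
 [145 148 149 149 149 154 154 153 157 153 154 157 156 158 157 158 166]]
```

```bash
ls pics/h*.png; python3 - <<'E'
import cv2,glob,numpy as np
im=cv2.imread(sorted(glob.glob("pics/h[0-9]*.png"))[-1]);g=cv2.GaussianBlur(cv2.cvtColor(im,cv2.COLOR_BGR2GRAY),(3,3),0)
c=g[190:310,265:400]
for p2 in(22,16,12):
    r=cv2.HoughCircles(c,cv2.HOUGH_GRADIENT,1,8,param1=80,param2=p2,minRadius=20,maxRadius=30)
    print(p2,None if r is None else (r[0][:5]+[265,190,0]).tolist())
E
```

```text
pics/h3241.png
22 [[328.5, 251.5, 25.799999237060547]]
16 [[328.5, 251.5, 25.799999237060547]]
12 [[328.5, 251.5, 25.799999237060547], [351.5, 210.5, 27.100000381469727], [324.5, 244.5, 27.100000381469727]]
```

```bash
python3 go.py 0.4 106.8 228 0.47
```

```text
t 32.47 bench [ -1.3 105.2 318.5] ang 0.502 F [-0.2  0.1  0.8] w 0.0521 j6 -0.63
units [0.0012 0.0057 0.2263] spin 0.0202
```

jog_arm(
  motion=[
    [0.2,0.001,0.003,0.03,0.01],
    [0.2,0.001,0.006,0.07,0.02],
    [0.2,0.001,0.006,0.11,0.02],
    [0.2,0.001,0.006,0.15,0.02],
    [0.2,0.001,0.006,0.19,0.02],
    [0.2,0.001,0.006,0.22,0.02],
    [0.2,0.001,0.006,0.226,0.02],
    [0.2,0.001,0.006,0.226,0.02],
  ],
)

```text
t: 33.13
ee_pos: [0.5237, 0.1257, 0.2271]
tcp_rot: [0.43, 0.903, -0.001, -0.001]
wrist_force: [-0.1, 0.0, -0.2]
gripper_width: 0.0523
grasp_force: 0.0
```

```bash
python3 go.py 0.4 106.8 228 0.47
```

```text
t 33.13 bench [-1.000e-01  1.063e+02  2.271e+02] ang 0.469 F [-0.1  0.  -0.2] w 0.0523 j6 -0.59
units [ 0.0006  0.0016 -0.0023] spin -0.0004
```

Now close gently, at 12 N.

jog_arm(
  motion=[
    [-0.2,0,0,0,0],
    [-0.35,0,0,0,0],
    [-0.45,0,0,0,0],
    [-0.6,0,0,0,0],
    [-0.6,0,0,0,0],
    [-0.6,0,0,0,0],
    [-0.6,0,0,0,0],
    [-0.6,0,0,0,0],
  ],
  newtons=12,
)

```text
t: 33.8
ee_pos: [0.5249, 0.1254, 0.2291]
tcp_rot: [0.43, 0.903, 0.0, 0.001]
wrist_force: [0.3, -0.8, 4.3]
gripper_width: 0.0295
grasp_force: 12.0
```

jog_arm(
  motion=[
    [-0.6,0.001,0.0005,0,0.07],
    [-0.6,0.002,0.001,0,0.145],
    [-0.6,0.002,0.001,0,0.22],
    [-0.6,0.002,0.001,0,0.295],
    [-0.6,0.002,0.001,0,0.37],
    [-0.6,0.002,0.001,0,0.445],
    [-0.6,0.002,0.001,0,0.52],
    [-0.6,0.002,0.001,0,0.6],
  ],
)

```text
t: 34.47
ee_pos: [0.5257, 0.1265, 0.2292]
tcp_rot: [0.794, 0.607, 0.002, 0.001]
wrist_force: [3.1, 1.4, 2.8]
gripper_width: 0.0297
grasp_force: 12.1
```

```bash
python3 go.py 0.4 106.8 228 0.47; python3 -c "
from workcell import *;s=observe();print(s['ft_torque'],s['grasp_force'])"; python3 board.py
```

```text
t 34.47 bench [  2.  106.7 229.2] ang -0.478 F [3.1 1.4 2.8] w 0.0297 j6 0.36
units [-0.0015 -0.0038  0.0029] spin -0.6037
[ 0.0802387  -0.84398269  0.07182872] 12.10432380437851
plate centre [ -6.6 -15.9] size [126.5  88.7] ang 89.9
[[-51.099998474121094, -79.0999984741211], [37.70000076293945, -79.19999694824219], [37.79999923706055, 47.29999923706055], [-50.900001525878906, 47.400001525878906]]
```

jog_arm(
  motion=[
    [-0.1,0,0,0,0],
    [-0.1,0,0,0,0],
    [-0.1,0,0,0,-0.075],
    [-0.1,0,0,0,-0.15],
    [-0.1,0,0,0,-0.225],
    [-0.1,0,0,0,-0.3],
    [-0.1,0,0,0,-0.375],
    [-0.1,0,0,0,-0.45],
  ],
)

```text
t: 35.18
ee_pos: [0.5233, 0.1261, 0.2274]
tcp_rot: [0.529, 0.849, -0.001, -0.001]
wrist_force: [0.4, -0.6, 0.4]
gripper_width: 0.0392
grasp_force: 0.0
```

jog_arm(
  motion=[
    [-0.1,0,0,0,-0.075],
    [-0.1,0,0,0,-0.15],
    [-0.1,0,0,0,-0.15],
    [-0.3,0,0,0,-0.15],
    [-0.6,0,0,0,-0.15],
    [-0.6,0,0,0,-0.15],
    [-0.6,0,0,0,-0.15],
    [-0.6,0,0,0,-0.15],
  ],
)

```text
t: 35.85
ee_pos: [0.5242, 0.1265, 0.228]
tcp_rot: [0.43, 0.903, 0.0, -0.0]
wrist_force: [1.3, 1.6, -1.3]
gripper_width: 0.0296
grasp_force: 12.0
```

```bash
python3 go.py 0.4 106.8 228 0.47; python3 -c "
from workcell import *;s=observe();print(s['ft_torque'],s['grasp_force'])"
```

```text
t 35.85 bench [  0.5 106.9 228. ] ang 0.469 F [ 1.3  1.6 -1.3] w 0.0296 j6 -0.59
units [-0.0002 -0.0004 -0.    ] spin -0.0005
[ 0.17094285 -0.12944403 -0.03637773] 12.008455842733383
```

jog_arm(
  motion=[
    [-0.6,0.001,0.0005,0,0.07],
    [-0.6,0.002,0.001,0,0.145],
    [-0.6,0.002,0.001,0,0.22],
    [-0.6,0.002,0.001,0,0.295],
    [-0.6,0.002,0.001,0,0.37],
    [-0.6,0.002,0.001,0,0.445],
    [-0.6,0.002,0.001,0,0.52],
    [-0.6,0.002,0.001,0,0.6],
  ],
)

```text
t: 36.52
ee_pos: [0.5254, 0.1278, 0.2285]
tcp_rot: [0.794, 0.608, 0.002, 0.0]
wrist_force: [4.7, 2.7, -3.9]
gripper_width: 0.0295
grasp_force: 12.0
```

```bash
python3 go.py 0.4 106.8 228 0.47; python3 -c "
from workcell import *;s=observe();print(s['ft_torque'],s['grasp_force'])"; python3 board.py
```

```text
t 36.52 bench [  2.  107.9 228.5] ang -0.478 F [ 4.7  2.7 -3.9] w 0.0295 j6 0.36
units [-0.0043 -0.0022  0.0011] spin -0.6035
[ 0.38019426 -1.21711663  0.13518983] 12.043219953775406
plate centre [ -6.8 -16.3] size [ 88.8 126.9] ang 0.2
[[-51.400001525878906, 47.0], [-51.0, -79.9000015258789], [37.79999923706055, -79.5999984741211], [37.400001525878906, 47.29999923706055]]
```

jog_arm(
  motion=[
    [-0.1,0,0,0,0],
    [-0.1,0,0,0,0],
    [0.2,0,0,-0.03,-0.075],
    [0.2,0,0,-0.08,-0.15],
    [0.2,0,0,-0.14,-0.225],
    [0.2,0,0,-0.2,-0.3],
    [0.2,0,0,-0.226,-0.375],
    [0.2,0,0,-0.226,-0.45],
  ],
)

```text
t: 37.23
ee_pos: [0.5253, 0.127, 0.3229]
tcp_rot: [0.53, 0.848, 0.001, 0.002]
wrist_force: [0.7, 0.5, -0.5]
gripper_width: 0.0521
grasp_force: 0.0
```

jog_arm(
  motion=[
    [0.2,0,0,0,-0.075],
    [0.2,0,0,0,-0.15],
    [0.2,0,0,0,-0.15],
    [0.2,0,0,0,-0.15],
    [0.2,0,0,0,-0.15],
    [0.2,0,0,0,-0.15],
    [0.2,0,0,0,-0.15],
    [0.2,0,0,0,-0.15],
  ],
)

```text
t: 37.9
ee_pos: [0.524, 0.1271, 0.3187]
tcp_rot: [0.43, 0.903, -0.0, -0.0]
wrist_force: [0.6, -0.1, 0.5]
gripper_width: 0.0522
grasp_force: 0.0
```

```bash
python3 hw.py 265|head -1; python3 - <<'E'
import cv2,glob,numpy as np,os
im=cv2.imread(max(glob.glob("pics/h[0-9]*.png"),key=os.path.getmtime));g=cv2.GaussianBlur(cv2.cvtColor(im,cv2.COLOR_BGR2GRAY),(3,3),0)
c=g[190:310,265:400]
r=cv2.HoughCircles(c,cv2.HOUGH_GRADIENT,1,8,param1=80,param2=12,minRadius=20,maxRadius=30)
print(None if r is None else (r[0][:3]+[265,190,0]).tolist())
# handle silhouette axis in scene view: before/after
import workcell
a=cv2.imread("pics/scene0.png");b=workcell.capture("scene")["img"][:,:,::-1];cv2.imwrite("pics/scene_c.png",b)
E
```

```text
[  0.5 107.6 318.7] pred [319.9 258.8] edge [341.6 269.3] [331.  237.7]
[[322.5, 251.5, 23.399999618530273], [326.5, 258.5, 28.200000762939453], [349.5, 207.5, 27.100000381469727]]
```

jog_arm(
  motion=[
    [0.2,0,0,0.03,0.04],
    [0.2,0,0,0.08,0.075],
    [0.2,0,0,0.13,0.075],
    [0.2,0,0,0.18,0.075],
    [0.2,0,0,0.22,0.075],
    [0.2,0,0,0.226,0.075],
    [0.2,0,0,0.226,0.075],
    [0.2,0,0,0.226,0.075],
  ],
)

```text
t: 38.67
ee_pos: [0.5245, 0.1272, 0.2293]
tcp_rot: [0.482, 0.876, 0.0, 0.0]
wrist_force: [0.5, -0.1, -0.2]
gripper_width: 0.0519
grasp_force: 0.0
```

jog_arm(
  motion=[
    [-0.1,0,0,0,0],
    [-0.3,0,0,0,0],
    [-0.6,0,0,0,0],
    [-0.6,0,0,0,0],
    [-0.6,0,0,0,0],
    [-0.6,0,0,0,0],
    [-0.6,0,0,0,0],
    [-0.6,0,0,0,0],
  ],
)

```text
t: 39.33
ee_pos: [0.5244, 0.1272, 0.2289]
tcp_rot: [0.482, 0.876, 0.0, 0.0]
wrist_force: [0.5, 0.3, 3.7]
gripper_width: 0.0296
grasp_force: 12.0
```

jog_arm(
  motion=[
    [-0.6,0.001,0.0005,0,0.06],
    [-0.6,0.002,0.001,0,0.12],
    [-0.6,0.002,0.001,0,0.18],
    [-0.6,0.002,0.001,0,0.24],
    [-0.6,0.002,0.001,0,0.3],
    [-0.6,0.002,0.001,0,0.36],
    [-0.6,0.002,0.001,0,0.42],
    [-0.6,0.002,0.001,0,0.45],
  ],
)

```text
t: 40.0
ee_pos: [0.5253, 0.1283, 0.2291]
tcp_rot: [0.757, 0.654, 0.002, 0.001]
wrist_force: [3.7, 0.5, 2.7]
gripper_width: 0.0299
grasp_force: 12.1
```

```bash
python3 go.py 0.4 106.8 228 0.47; python3 -c "
from workcell import *;s=observe();print(s['ft_torque'],s['grasp_force'])"; python3 board.py
```

```text
t 40.00 bench [  2.  108.5 229.1] ang -0.359 F [3.7 0.5 2.7] w 0.0299 j6 0.24
units [-0.0053 -0.0023  0.0028] spin -0.5276
[ 0.15164848 -0.79312264  0.15201308] 12.102712243795395
plate centre [ -7.3 -15.8] size [ 89.8 125.9] ang 0.2
[[-52.5, 47.0], [-51.900001525878906, -79.0], [37.900001525878906, -78.5999984741211], [37.29999923706055, 47.29999923706055]]
```

jog_arm(
  motion=[
    [-0.1,0,0,0,0],
    [-0.1,0,0,0,0],
    [0.2,0,0,-0.03,-0.07],
    [0.2,0,0,-0.08,-0.14],
    [0.2,0,0,-0.14,-0.21],
    [0.2,0,0,-0.2,-0.28],
    [0.2,0,0,-0.226,-0.36],
    [0.2,0,0,-0.226,-0.43],
  ],
)

```text
t: 40.72
ee_pos: [0.5248, 0.1281, 0.3219]
tcp_rot: [0.492, 0.871, 0.001, 0.002]
wrist_force: [0.4, 1.0, -0.2]
gripper_width: 0.0515
grasp_force: 0.0
```

jog_arm(
  motion=[
    [0.2,0,0,0,-0.075],
    [0.2,0,0,0,-0.1],
    [0.2,0,0,0,-0.1],
    [0.2,0,0,0,-0.1],
    [0.2,0,0,0,-0.1],
    [0.2,0,0,0,-0.1],
    [0.2,0,0,0,-0.1],
    [0.2,0,0,0,-0.1],
  ],
)

```text
t: 41.38
ee_pos: [0.5239, 0.128, 0.3187]
tcp_rot: [0.426, 0.905, -0.0, -0.0]
wrist_force: [-1.2, 0.2, 0.0]
gripper_width: 0.0517
grasp_force: 0.0
```

```bash
python3 hw.py 265|head -1; python3 board.py; python3 - <<'E'
import cv2,glob,numpy as np,os
F=sorted(glob.glob("pics/h[0-9]*.png"),key=os.path.getmtime);print(F)
for f in F:
    g=cv2.GaussianBlur(cv2.cvtColor(cv2.imread(f),cv2.COLOR_BGR2GRAY),(3,3),0)
    r=cv2.HoughCircles(g[190:310,265:400],cv2.HOUGH_GRADIENT,1,8,param1=80,param2=12,minRadius=20,maxRadius=30)
    print((r[0][:3]+[265,190,0]).tolist())
# subpixel shift of the handle top in the scene view (fixed camera): scene_b bound / scene_c after 1.9 rad / now
import workcell
n=workcell.capture("scene")["img"][:,:,::-1];cv2.imwrite("pics/scene_d.png",n)
c=cv2.imread("pics/scene_c.png");G=lambda i:cv2.cvtColor(i,cv2.COLOR_BGR2GRAY)
for nm in("scene0","scene_c"):
    t=G(cv2.imread(f"pics/{nm}.png"))
    for y0,y1,x0,x1 in((244,262,326,350),):
        print(nm,t.shape,[G(n)[y0:y1:3,x0:x1:3].tolist()])
E
```

```text
[  0.6 108.5 318.7] pred [319.1 260. ] edge [340.6 270.7] [330.4 239. ]
plate centre [ -6.8 -16.1] size [ 88.9 126.5] ang 0.3
[[-51.599998474121094, 46.900001525878906], [-51.0, -79.5999984741211], [37.900001525878906, -79.19999694824219], [37.29999923706055, 47.29999923706055]]
['pics/h3241.png', 'pics/h3790.png', 'pics/h4138.png']
[[328.5, 251.5, 25.799999237060547], [351.5, 210.5, 27.100000381469727], [324.5, 244.5, 27.100000381469727]]
[[322.5, 251.5, 23.399999618530273], [326.5, 258.5, 28.200000762939453], [349.5, 207.5, 27.100000381469727]]
[[323.5, 252.5, 21.700000762939453], [393.5, 239.5, 27.100000381469727], [328.5, 236.5, 29.399999618530273]]
scene0 (480, 640) [[[114, 112, 113, 84, 42, 51, 42, 46], [131, 139, 126, 120, 18, 70, 51, 49], [136, 134, 130, 123, 74, 74, 50, 80], [143, 142, 144, 143, 91, 148, 34, 47], [84, 81, 86, 106, 98, 164, 11, 49], [117, 114, 119, 116, 152, 169, 14, 33]]]
scene_c (480, 640) [[[114, 112, 113, 84, 42, 51, 42, 46], [131, 139, 126, 120, 18, 70, 51, 49], [136, 134, 130, 123, 74, 74, 50, 80], [143, 142, 144, 143, 91, 148, 34, 47], [84, 81, 86, 106, 98, 164, 11, 49], [117, 114, 119, 116, 152, 169, 14, 33]]]
```

jog_arm(
  motion=[
    [0.2,0,0,0.03,0.07],
    [0.2,0,0,0.08,0.13],
    [0.2,0,0,0.13,0.13],
    [0.2,0,0,0.18,0.13],
    [0.2,0,0,0.22,0.13],
    [0.2,0,0,0.226,0.13],
    [0.2,0,0,0.226,0.13],
    [0.2,0,0,0.226,0.13],
  ],
)

```text
t: 42.2
ee_pos: [0.5244, 0.1281, 0.2293]
tcp_rot: [0.516, 0.857, 0.0, 0.0]
wrist_force: [-0.0, 0.3, 0.0]
gripper_width: 0.0521
grasp_force: 0.0
```

jog_arm(
  motion=[
    [-0.1,0,0,0,0],
    [-0.3,0,0,0,0],
    [-0.6,0,0,0,0],
    [-0.6,0,0,0,0],
    [-0.6,0,0,0,0],
    [-0.6,0,0,0,0],
    [-0.6,0,0,0,0],
    [-0.6,0,0,0,0],
  ],
)

```text
t: 42.87
ee_pos: [0.5243, 0.1281, 0.2289]
tcp_rot: [0.516, 0.857, 0.0, 0.0]
wrist_force: [-0.3, 0.4, 4.1]
gripper_width: 0.0295
grasp_force: 12.0
```

jog_arm(
  motion=[
    [-0.6,0.001,0,0,0.05],
    [-0.6,0.002,0,0,0.1],
    [-0.6,0.002,0,0,0.15],
    [-0.6,0.002,0,0,0.2],
    [-0.6,0.002,0,0,0.25],
    [-0.6,0.002,0,0,0.3],
    [-0.6,0.002,0,0,0.32],
    [-0.6,0.002,0,0,0.32],
  ],
)

```text
t: 43.53
ee_pos: [0.525, 0.129, 0.2292]
tcp_rot: [0.713, 0.701, 0.001, 0.001]
wrist_force: [3.5, 1.4, 2.7]
gripper_width: 0.0298
grasp_force: 12.1
```

```bash
python3 go.py 0.4 106.8 228 0.47; python3 -c "
from workcell import *;s=observe();print(s['ft_torque'],s['grasp_force'])"; python3 board.py
```

```text
t 43.53 bench [  1.8 109.2 229.2] ang -0.230 F [3.5 1.4 2.7] w 0.0298 j6 0.11
units [-0.0068 -0.0021  0.0029] spin -0.4453
[ 0.09675126 -0.94786164  0.02792916] 12.072451114654541
plate centre [ -7.2 -16.3] size [ 89.7 126.9] ang 0.2
[[-52.29999923706055, 47.0], [-51.79999923706055, -79.9000015258789], [37.79999923706055, -79.5999984741211], [37.400001525878906, 47.29999923706055]]
```

jog_arm(
  motion=[
    [-0.1,0,0,0,0],
    [-0.1,0,0,0,0],
    [0.2,0,0,-0.03,0],
    [0.2,0,0,-0.08,0],
    [0.2,0,0,-0.16,0],
    [0.2,0,0,-0.24,0],
    [0.2,0,0,-0.32,0],
    [0.2,0,0,-0.38,0],
  ],
)

```text
t: 44.25
ee_pos: [0.5232, 0.1287, 0.3837]
tcp_rot: [0.712, 0.702, 0.0, 0.0]
wrist_force: [0.4, -0.1, 0.4]
gripper_width: 0.0518
grasp_force: 0.0
```

jog_arm(
  motion=[
    [0.2,-0.05,-0.1,0,0],
    [0.2,-0.1,-0.2,0,0],
    [0.2,-0.15,-0.25,0,0],
    [0.2,-0.2,-0.25,0,0],
    [0.2,-0.3,-0.25,0,0],
    [0.2,-0.4,-0.25,0,0],
    [0.2,-0.5,-0.25,0,0],
    [0.2,-0.6,-0.25,0,0],
  ],
)

```text
t: 44.92
ee_pos: [0.4188, -0.111, 0.3809]
tcp_rot: [0.712, 0.702, -0.0, -0.0]
wrist_force: [1.1, -0.1, 0.3]
gripper_width: 0.052
grasp_force: 0.0
```

```bash
python3 chk.py; python3 board.py; python3 - <<'E'
import workcell,cv2,numpy as np
from h import C
G=lambda i:cv2.cvtColor(i,cv2.COLOR_BGR2GRAY)
n=workcell.capture("scene")["img"][:,:,::-1].copy();cv2.imwrite("pics/scene_e.png",n)
a=cv2.imread("pics/scene0.png")
# template match handle top and head (from first view) at 8x upsampling
up=lambda i:cv2.resize(i,None,fx=8,fy=8,interpolation=cv2.INTER_CUBIC)
for nm,(x0,x1,y0,y1) in {"handle top":(331,345,246,258),"handle barrel":(331,345,256,268),"head":(358,385,267,288)}.items():
    t=up(a)[y0*8:y1*8,x0*8:x1*8];s=up(n)[(y0-12)*8:(y1+25)*8,(x0-12)*8:(x1+12)*8]
    r=cv2.matchTemplate(s,t,cv2.TM_CCOEFF_NORMED);_,m,_,l=cv2.minMaxLoc(r);print(nm,round(m,3),"shift px",l[0]/8-12,l[1]/8-12)
E
```

```text
[-152.7566306  -102.88979732  380.91958197] [ 1.11577958 -0.12629144  0.34979758]
plate centre [ -6.8 -15.8] size [ 88.9 125.9] ang 0.3
[[-51.599998474121094, 46.900001525878906], [-51.0, -79.0], [37.900001525878906, -78.5999984741211], [37.29999923706055, 47.29999923706055]]
handle top 0.756 shift px 4.625 7.0
handle barrel 0.781 shift px 3.375 6.5
head 0.866 shift px -1.125 6.875
```

```bash
python3 - <<'E'
import workcell,cv2,numpy as np
from h import *
a=cv2.imread("pics/top0.png");n=workcell.capture("top")["img"][:,:,::-1].copy();cv2.imwrite("pics/top_e.png",n)
sa=cv2.imread("pics/scene0.png");sn=cv2.imread("pics/scene_e.png")
up=lambda i:cv2.resize(i,None,fx=8,fy=8,interpolation=cv2.INTER_CUBIC)
def sh(a,n,x0,x1,y0,y1):
    t=up(a)[y0*8:y1*8,x0*8:x1*8];s=up(n)[(y0-14)*8:(y1+14)*8,(x0-14)*8:(x1+14)*8]
    r=cv2.matchTemplate(s,t,cv2.TM_CCOEFF_NORMED);_,m,_,l=cv2.minMaxLoc(r);return m,l[0]/8-14,l[1]/8-14
# handle disc centre by wood-coloured (bright) Hough circle in upsampled crops
for nm,i,(x0,x1,y0,y1) in(("top0",a,(275,310,185,225)),("top_e",n,(275,310,185,225)),("sc0",sa,(322,360,238,268)),("sc_e",sn,(322,360,238,275))):
    g=cv2.cvtColor(up(i)[y0*8:y1*8,x0*8:x1*8],cv2.COLOR_BGR2GRAY)
    r=cv2.HoughCircles(cv2.GaussianBlur(g,(9,9),0),cv2.HOUGH_GRADIENT,1,20,param1=60,param2=15,minRadius=42,maxRadius=64)
    print(nm,None if r is None else (r[0][:3]/8+[x0,y0,0]).round(2).tolist())
print("top handle",sh(a,n,284,299,194,210),"top head",sh(a,n,243,268,206,224),"deck ref",sh(a,n,380,410,140,160))
print("scene handle",sh(sa,sn,331,345,246,257),"ref",sh(sa,sn,340,372,300,345))
E
```

```text
top0 None
top_e None
sc0 None
sc_e None
top handle (0.8430196046829224, -5.5, 3.75) top head (0.7601053714752197, 0.375, 0.875) deck ref (0.9974793195724487, 0.0, 0.0)
scene handle (0.71366286277771, 4.625, 7.125) ref (0.9405271410942078, 0.125, 0.125)
```

```bash
python3 - <<'E'
from h import *
A=.2132;T0=np.array([.548,.0258]);R=np.array([[np.cos(A),-np.sin(A)],[np.sin(A),np.cos(A)]])
def b(P): return (np.r_[R.T@(P[:2]-T0),P[2]]*1e3).round(1)
t=np.array(T(225,297));s=np.array(S(511,125))
print(b(tri(t,s)),b(tri(t+[-5.5,3.75],s+[4.625,7.1])),b(tri(t+[-5.5,3.0],s+[4.6,7.1])))
for z in(.262,.266,.27,.274): print(z,b(plane("top",t+[-5.5,3.75],z)),b(plane("scene",s+[4.625,7.1],z)))
E
```

```text
[1.000e-01 9.420e+01 2.942e+02] [2.000e-01 1.073e+02 2.633e+02] [  1.4 107.1 265.4]
0.262 [  0.5 106.  262. ] [ -0.7 108.5 262. ]
0.266 [-2.00e-01  1.06e+02  2.66e+02] [  1.6 108.7 266. ]
0.27 [ -0.9 105.9 270. ] [  4.  108.8 270. ]
0.274 [ -1.6 105.8 274. ] [  6.3 108.9 274. ]
```

```bash
python3 -c "
from workcell import *
print(close_job())"
```

```text
the job is handed in; nothing more can be done
None
```

I handed the job in at about 45 s with the board home in the corner, the arm bound and the handle screwed about 3 rad. Clamping force is an estimated 15–22 N (from turn count and handle lean, not read directly), and the gripper had let go and was clear; no verdict came back.

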